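# Fetch the immersion oil from behind the stain jar

## Task

The small amber immersion-oil bottle stands under the edge of the bench shelf, behind the violet stain jar. Set the jar aside on the worktop, well clear of where it stood, take the oil bottle out and stand it in the small steel drip tray, then put the jar back exactly where it stood at the start. Keep the jar and the oil bottle upright and set them down gently without dropping them, and leave the two other small bottles under the shelf and the orange-lidded cup where they are.

Things in the scene. Friction and masses are not known exactly. Their poses are not given: they have to be found in the camera images.
- oil_mid (a point): Amber oil bottle with a black cap, 60 mm high: round body, 27 mm diameter, up to 50 mm, then the 14 mm cap. 30 g. Point: on its axis, 30 mm above its foot; z up its axis. Starts standing on the worktop, its axis 20 to 24 mm behind the shelf board's front edge, so a gripper cannot come straight down on it: reach in from the front, tool tilted about 40 degrees, once the jar is away.
- jar_mid (a point): Violet staining jar with a black knobbed lid (fixed to the jar), round, 56 mm diameter, 115 mm high (lid from 90 mm up). 110 to 230 g. Point: on its axis, 57.5 mm above its foot; z up its axis. Starts standing on the worktop about 100 mm in front of the oil bottle, clear of the shelf board; it must go back to that place. Best gripped 85 to 100 mm above its foot.
- bench_shelf: Fixed bench shelf: white board 390 mm wide (its y), 130 mm deep (its x), underside 170 mm, top 184 mm above the worktop, on two grey end plates, open at front and back; things up to 64 mm high on its rear half. Origin: centre of its footprint on the worktop; x points from front to back (away from the robot), y left. Board's front edge at x = -65 mm, inner faces of the end plates at y = +-183 mm.
- tray_in (a point): Small open steel drip tray, 90 mm (its x) by 110 mm (its y), rim 14 mm above the worktop, walls 4 mm thick, fixed to the worktop. Point: centre of its inner floor, 4 mm above the worktop. It lies to the left or the right of the robot, in front of the shelf.
- vial_left_mid (a point): Small white reagent bottle with a blue cap, 31 mm diameter, 60 mm high, standing about 97 mm to the left of the oil bottle under the shelf. Leave it alone. The point is on its axis half-way up.
- vial_right_mid (a point): Small white reagent bottle with a white cap, 31 mm diameter, 58 mm high, standing about 97 mm to the right of the oil bottle under the shelf. Leave it alone. The point is on its axis half-way up.
- cup_mid (a point): Specimen cup with an orange lid, 60 mm diameter, 64 mm high, standing on the worktop on the side opposite to the tray. Leave it alone. The point is on its axis half-way up.
- oil_bottle: The oil bottle again; origin at the centre of its foot.
- stain_jar: The stain jar again; origin at the centre of its foot.
Mind the look-alikes: they are no part of the job. Leave any pink or red look-alike of the oil_bottle alone.

How it is judged:
By the outcome, as a careful person would: the job done as asked, in the order asked, and still so for the second after the job is handed in, with the robot touching nothing.
It also fails if it takes over 72 s, if anything falls off the work surface, if the arm or the gripper's body presses on something with over 40 N, if the wrist force passes 120 N, or if a joint passes its speed limit or range.

## Robot

A 6-joint arm with a two-finger parallel gripper is mounted at the origin on a cart in front of the work surface, level with it; the furniture and walls round the work are solid. World frame = base frame: x ahead of the robot, y to its left, z up, the work surface at z = 0. Lengths are in mm, angles in rad, forces in N, time in s.
With the tool pointing down it reaches from about 425 to 950 mm from the base axis. Payload 14.7 kg.
Tool frame: the origin (TCP) lies midway between the tips of the shut fingers; the grasp point (between the pads) lies 19 mm behind it (r.grip_depth is the distance from the TCP to the grasp point, in mm); y points along the fingers, z is the direction in which the jaws open and shut, and the axes are right-handed (so a half turn about y gives the same grasp; the last joint's range is limited). The gripper opens to 85 mm and grips with 20 to 120 N. Pads are 22 mm wide; open, the fingers measure 114 mm over their backs; the gripper's body (76 mm by 85 mm) begins 54 mm behind the grasp point. The pads swing forward as they close: fully open they stand 13 mm farther back than shut.
Start: joints at [-1.181, 0.48, 1.596, -0, 1.065, -0.047], TCP at [274.992, -588.958, 231.297] pointing down, gripper open.
Joint ranges: [-2.75, 2.75], [-0.82, 2.05], [0.23, 2.67], [-1.56, 4.7], [0.09, 2.69], [-2.92, 2.92]. Speed limits (rad/s): [1.89, 1.89, 2.39, 3.01, 3.01, 3.01].

## Interface

Orientations are given as a rotation vector (axis times angle).
In Python, from plant import sense, grab_frame, camera_model, r, spotter gives the robot as it stands.
- The arm moves only by the tool apply_moves, never from a script. Its argument "increments" is a list that holds one entry, the list of rows, each a list of 7 numbers: the finger opening in mm, from 0 to 85.4, then the shift along the tool's x, y, z in mm, then the turn, a rotation vector about the tool's x, y, z in rad. In form: [[[hand, dx, dy, dz, wx, wy, wz], ...]]. A call has 1 to 20 rows; each row shifts and turns the commanded pose from where the row before left it, along the tool's axes as they then stand; what a row does not reach is not made up. A row lasts 1/12 s, in which the tool goes at most 41.7 mm and 7.16 degrees, less where a joint would pass 70% of its speed; a pose out of reach is approached as far as the arm can. A call is refused whole if a number of a shift passes 41.7 or a number of a turn 0.125, either way. A call with a gripper value outside its range is refused whole. The fingers move at their own pace and stop on an object; "newtons" is the grip in N (left out, the last holds). Time passes only in rows, so rows that do not move let the fingers close. It gives the time, the measured TCP pose, the force and the opening at its end, in the units of the state.
- sense(): the state, without advancing time (a new reading comes with each control period).
- grab_frame(name): name is "side" or "top" or "wrist"; returns (picture, depth): 420x560x3 uint8, red, green, blue; 420x560 float32, mm along the optical axis (not along the pixel's ray), 0 where there is no reading.
- camera_model(name): a dict with "mtx" (3x3 intrinsics, pixels), "origin" and "rotation" of the camera in the world. Camera axes: x right, y down, z forward; pixel columns grow to the right and rows downward; lengths in mm; the calibration is good to about 2 mm. A picture is of the moment at which its call begins: read the wrist's pose just before it. camera_model takes no time and is no camera call; for the wrist camera it gives the pose at the moment of the call.
- r.hand_in(): hands the job in, once; it reports no verdict.
Trained networks look in the newest picture that a camera, given by its name, has taken for a name from the list of things; names that differ only in an ending like _2 or _b are one class to them, and where a whole thing is asked for, a point or a joint stands for the part that bears it (a point fixed in the world has none). Each returns a list of dicts, best first, with "score" (0 to 1); they miss things now and then, are a little off and sometimes report something else, mostly with a low value. They report only what shows in the picture. A call takes as long as a camera call. They do not tell look-alikes from the thing itself.
- spotter.recognise(camera, thing): "location" ([x, y, z] in mm, in the coordinates of the camera as it stood for that picture, good to about 4 mm: the middle of the surface that is visible of it).
- spotter.outline_of(camera, thing): "pixels" (420x560 bool, what is visible of it).
- spotter.spot_point(camera, thing): "location" ([x, y, z] in mm, in the coordinates of the camera as it stood for that picture, good to about 4 mm: a listed point, or the origin of a listed thing).
The state is a dict: "time_s": time; "joint_positions": joint angles; "dq": joint speeds; "joint_efforts": joint torques, N m; "tool_pos": TCP position; "tool_rot": TCP orientation; "wrist_force": force on the tool from outside, world axes, zero at the start; "torque": the same for the moment, N m; "grip_width": opening from 0.0 (shut) to 1.0 (fully open).
Only numpy, scipy, OpenCV 4.12 (cv2) and the standard library are available. Lean on these libraries where they do the work, as an engineer would, in place of code of your own. Each camera call takes 0.05 s, during which the arm holds its last target.

## Working session

There is one attempt and no reset: what is moved stays moved. The work goes in short steps, Python scripts to look and compute and a tool call to move; the robot and the scene stay as the last step left them, time stands still between calls to the robot, and variables do not carry over. Pictures are saved under pics/ and viewed, and the job is handed in when it is done.

Besides the shell and the picture viewer there is one more tool, called after "Emit:" by a JSON object that holds its "api" and its "payload". apply_moves: Moves the arm, as the interface text tells. Its arguments: {"type":"object","properties":{"increments":{"type":"array"},"newtons":{"type":"number"}},"required":["increments"]}

```bash
ls; mkdir -p pics; cat > h.py <<'E'
import numpy as np, cv2
from scipy.spatial.transform import Rotation as R
from plant import sense, grab_frame, camera_model, r, spotter
def w(cam,p,m=None):
    m=m or camera_model(cam); return np.array(m["rotation"])@np.array(p)+np.array(m["origin"])
E
python3 - <<'E'
from h import *
print(sense())
for c in ["side","top"]:
    im,d=grab_frame(c); cv2.imwrite(f"pics/{c}0.png",im[:,:,::-1]); m=camera_model(c); print(c,np.round(m["origin"]),np.round(m["rotation"],2).tolist(),m["mtx"])
    for t in ["oil_mid","jar_mid","bench_shelf","tray_in","vial_left_mid","vial_right_mid","cup_mid","stain_jar"]:
        print(t,[(round(q["score"],2),np.round(w(c,q["location"],m),1).tolist()) for q in spotter.spot_point(c,t)])
E
```

```text
pics
{'time_s': 0.0, 'joint_positions': array([-1.18060300e+00,  4.80854270e-01,  1.59688604e+00, -2.42807053e-05,
        1.06510363e+00, -4.65808881e-02]), 'dq': array([ 1.82323259e-04, -4.46801128e-04, -1.30834790e-03, -2.76842146e-05,
       -1.00050441e-03,  4.93241068e-04]), 'joint_efforts': array([-2.18106747e-03, -9.50644755e+01, -4.30186665e+01, -1.35906262e-05,
        1.23153382e-02, -1.48882532e-05]), 'tool_pos': array([ 274.82342966, -588.57430601,  230.65330363]), 'tool_rot': array([-0.43961736,  1.98103268, -1.97853985]), 'wrist_force': array([-0.08419292,  0.5898679 , -0.18843821]), 'torque': array([-0.01002091,  0.01754871,  0.00804673]), 'grip_width': 0.9992066912294751}
side [ 31. 388. 891.] [-1.31, 2.39, -0.82] [[415.19236983   0.         278.37625044]
 [  0.         415.19236983 211.33983147]
 [  0.           0.           1.        ]]
oil_mid [(0.68, [-282.6, 75.2, 577.3]), (0.5, [-716.0, -358.2, 143.9]), (0.47, [-561.1, -203.3, 298.9])]
jar_mid [(0.9, [-586.8, -229.0, 273.1])]
bench_shelf []
tray_in [(0.59, [-1391.2, -1033.4, -531.2])]
vial_left_mid [(0.59, [-523.3, -165.5, 336.6])]
vial_right_mid [(0.48, [-962.3, -604.5, -102.4])]
cup_mid [(0.96, [38.9, 396.7, 898.9])]
stain_jar []
top [-121.   -9. 1251.] [-1.98, 1.9, -0.46] [[481.45723228   0.         283.14064233]
 [  0.         481.45723228 218.73629866]
 [  0.           0.           1.        ]]
oil_mid [(0.42, [-776.7, -664.9, 595.1])]
jar_mid [(0.69, [-578.3, -466.4, 793.5])]
bench_shelf []
tray_in [(0.65, [-1154.3, -1042.4, 217.6])]
vial_left_mid [(0.72, [-644.1, -532.2, 727.7])]
vial_right_mid []
cup_mid [(0.59, [-27.0, 84.9, 1344.9])]
stain_jar [(0.45, [-556.3, -444.5, 815.5])]
```

```bash
sed -i 's/np.array(m\["rotation"\])@np.array(p)/R.from_rotvec(m["rotation"]).apply(np.array(p))/' h.py
python3 - <<'E'
from h import *
print(sense()["time_s"])
for c in ["side","top"]:
    im,d=grab_frame(c); np.savez(f"{c}0.npz",im=im,d=d); m=camera_model(c); print(c,R.from_rotvec(m["rotation"]).as_matrix().round(3).tolist())
    for t in ["oil_mid","jar_mid","tray_in","vial_left_mid","vial_right_mid","cup_mid","stain_jar","bench_shelf"]:
        print(t,[(round(q["score"],2),np.round(w(c,q["location"],m),1).tolist()) for q in spotter.spot_point(c,t)])
E
```

```text
0.9
side [[-0.543, -0.674, 0.5], [-0.839, 0.424, -0.341], [0.018, -0.605, -0.796]]
oil_mid [(0.71, [579.4, 80.5, 31.3]), (0.59, [395.8, 43.1, 35.9]), (0.53, [428.5, 180.6, 29.4])]
jar_mid [(0.78, [483.5, 90.9, 54.3]), (0.15, [483.5, 89.3, 1.4])]
tray_in []
vial_left_mid [(0.68, [597.8, 169.5, 29.4])]
vial_right_mid [(0.66, [569.0, -24.7, 33.3])]
cup_mid [(0.65, [422.3, 311.7, 31.8])]
stain_jar [(0.69, [483.8, 89.5, 2.7])]
bench_shelf []
top [[0.046, -0.882, 0.47], [-0.999, -0.034, 0.033], [-0.013, -0.471, -0.882]]
oil_mid [(0.68, [432.6, 187.1, 28.5]), (0.57, [578.2, 74.3, 29.3])]
jar_mid [(0.52, [479.1, 90.1, 51.0])]
tray_in [(0.81, [432.5, -282.8, 7.4])]
vial_left_mid [(0.57, [593.2, 168.6, 26.5])]
vial_right_mid []
cup_mid [(0.57, [425.3, 312.8, 34.2])]
stain_jar [(0.58, [484.0, 90.9, 0.4])]
bench_shelf []
```

View pics/side0.png

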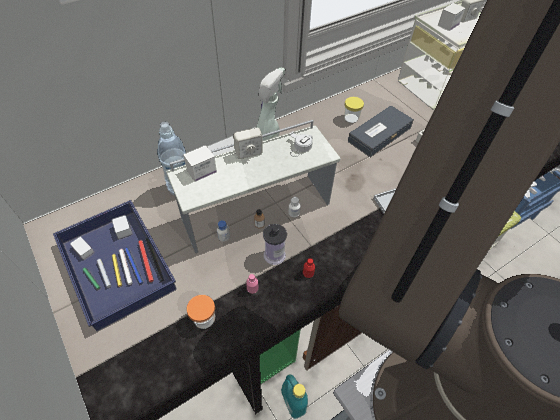

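View pics/top0.png

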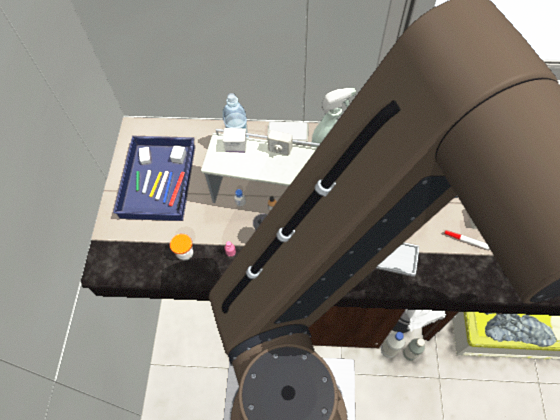

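```bash
python3 - <<'E'
from h import *
z=np.load("side0.npz"); im,d=z["im"],z["d"]; m=camera_model("side")
K=np.array(m["mtx"]); v,u=np.mgrid[:420,:560]
P=np.stack([(u-K[0,2])/K[0,0]*d,(v-K[1,2])/K[1,1]*d,d],-1)
P=R.from_rotvec(m["rotation"]).apply(P.reshape(-1,3)).reshape(420,560,3)+np.array(m["origin"]); 
np.save("sideP.npy",P)
cv2.imwrite("pics/crop1.png",cv2.resize(im[190:310,180:340,::-1],None,fx=5,fy=5,interpolation=cv2.INTER_CUBIC))
H=P[...,2]
from scipy.optimize import least_squares
def circ(mask,rad):
    q=P[mask][:,:2]
    # known radius fit; visible surface
    s=least_squares(lambda c:np.hypot(q[:,0]-c[0],q[:,1]-c[1])-rad,q.mean(0)+[20,-10],loss="soft_l1",f_scale=1.5)
    return s.x.round(1),len(q),np.abs(s.fun).mean().round(2)
def near(x,y,r,z0,z1): return (np.hypot(P[...,0]-x,P[...,1]-y)<r)&(H>z0)&(H<z1)
print("jar",circ(near(483,90,40,10,85),28)); 
lid=near(483,90,40,85,120);print("lid",P[lid].mean(0),P[lid].max(0),P[lid].min(0))
print("oil",circ(near(579,78,24,6,46),13.5), P[near(579,78,24,6,70)].max(0))
print("red",circ(near(396,43,24,6,46),13.5));print("pink",circ(near(430,183,24,6,46),13.5))
print("vl",circ(near(596,169,25,6,40),15.5));print("vr",circ(near(569,-25,25,6,40),15.5));print("cup",circ(near(424,312,40,8,45),30))
b=(H>180)&(H<188)&(P[...,0]>500)&(P[...,0]<800)&(P[...,1]>-250)&(P[...,1]<400)
q=P[b]; print(len(q)); rect=cv2.minAreaRect(q[:,:2].astype(np.float32)); print(rect,cv2.boxPoints(rect))
# table z
print([np.median(H[near(x,y,15,-20,20)]) for x,y in [(480,180),(520,0),(440,100),(420,230)]])
g=P[(abs(H)<6)&(P[...,0]<500)&(abs(P[...,1]-120)<60)];print("front edge x",g[:,0].min())
for t in ["bench_shelf"]:
    for o in spotter.outline_of("side",t): print(t,o["score"],o["pixels"].sum())
E
```

```text
jar (array([484.7,  88.1]), 305, np.float64(0.93))
lid [477.04903634  93.40836924  99.23128023] [508.46351811 118.41716896 118.74543762] [452.08133173  63.20870897  85.5732475 ]
oil (array([581.3,  73.4]), 116, np.float64(1.59)) [589.26878398  87.65564766  61.43968065]
red (array([395.,  48.]), 125, np.float64(1.57))
pink (array([413.5, 194.2]), 120, np.float64(4.26))
vl (array([572.8, 178. ]), 124, np.float64(5.24))
vr (array([542.3, -11.7]), 114, np.float64(5.16))
cup (array([429.4, 312.7]), 118, np.float64(0.76))
5910
((684.2303466796875, 49.563690185546875), (389.24383544921875, 261.3559265136719), 82.16500091552734) [[ 528.2413  -125.42728]
 [ 787.1574  -161.05551]
 [ 840.2194   224.55466]
 [ 581.3033   260.1829 ]]
[np.float64(0.5424556568525531), np.float64(0.3306208623934026), np.float64(0.1938581336404468), np.float64(0.35871152119148064)]
front edge x 60.53461919575586
bench_shelf 0.72 9234
```

View pics/crop1.png

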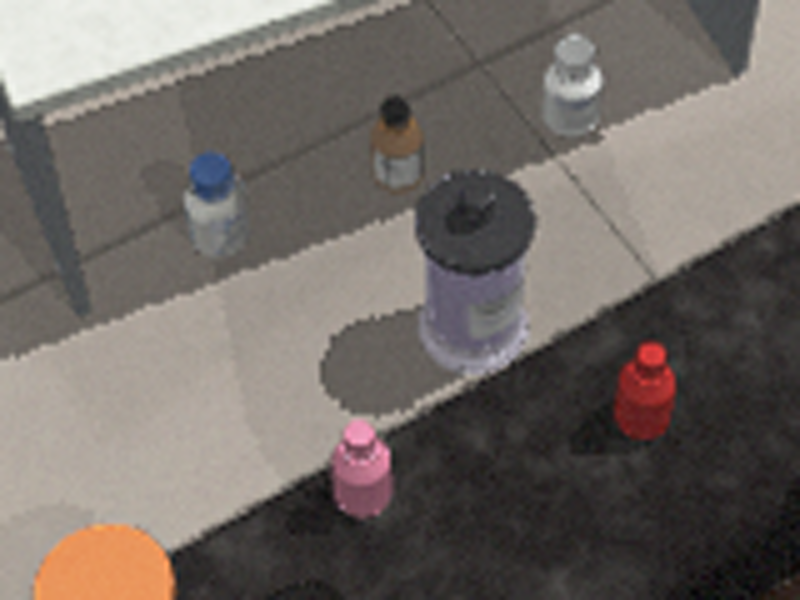

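```bash
cat >> h.py <<'E'
from scipy.linalg import logm,expm
def T(p,Rm):
    A=np.eye(4);A[:3,:3]=Rm;A[:3,3]=p;return A
def cur():
    s=sense(); return T(s["tool_pos"],R.from_rotvec(s["tool_rot"]).as_matrix())
def ori(tilt=0.,yaw=0.):
    # tool y = down tilted forward by tilt(rad), tool z = world y-ish, yaw about world z
    y=np.array([np.sin(tilt),0,-np.cos(tilt)]);z=np.array([0,1.,0]);x=np.cross(y,z)
    return R.from_rotvec([0,0,yaw]).as_matrix()@np.column_stack([x,y,z])
def plan(T1,T2,n):
    L=np.real(logm(np.linalg.inv(T1)@T2))/n; S=expm(L)
    row=np.r_[S[:3,3].round(1),R.from_matrix(S[:3,:3]).as_rotvec().round(4)]
    S=T(row[:3],R.from_rotvec(row[3:]).as_matrix()); X=T1.copy(); pts=[]
    for i in range(n): X=X@S; pts.append(X[:3,3].round(0).tolist())
    print(n,"x",row.tolist()); print("  via",pts[n//4],pts[n//2],"end",X[:3,3].round(1).tolist(), "rotend",R.from_matrix(X[:3,:3].T@T2[:3,:3]).as_rotvec().round(3))
    return X
E
python3 - <<'E'
from h import *
P=np.load("sideP.npy");H=P[...,2]
A=cur();print(A.round(3))
from scipy.optimize import least_squares
cam=np.array(camera_model("side")["origin"])[:2]
def fit(x,y,rad,z0,z1):
    c=np.array([x,y],float)
    for _ in range(6):
        q=P[(np.hypot(P[...,0]-c[0],P[...,1]-c[1])<rad+5)&(H>z0)&(H<z1)][:,:2]
        c=least_squares(lambda c:np.hypot(q[:,0]-c[0],q[:,1]-c[1])-rad,c,loss="soft_l1",f_scale=1).x
    return c.round(1),len(q)
print("jar",fit(484,89,28,12,85),"oil",fit(580,77,13.5,8,42),"red",fit(396,43,13.5,8,42),"pink",fit(431,184,13.5,8,42),"vl",fit(596,169,15.5,8,38),"vr",fit(570,-24,15.5,8,38),"cup",fit(424,312,30,8,45))
C=T([440,-90,235],ori());
X=plan(A,T([430,-90,235],ori()),16); X=plan(X,T([480,88,235],ori()),8)
E
```

```text
[[-9.06000e-01  0.00000e+00  4.23000e-01  2.75009e+02]
 [-4.23000e-01 -0.00000e+00 -9.06000e-01 -5.88974e+02]
 [-0.00000e+00 -1.00000e+00  0.00000e+00  2.31302e+02]
 [ 0.00000e+00  0.00000e+00  0.00000e+00  1.00000e+00]]
jar (array([484.7,  88. ]), 295) oil (array([580.9,  73.5]), 100) red (array([394.8,  48.2]), 113) pink (array([432.1, 183.1]), 106) vl (array([596.5, 170.2]), 103) vr (array([563.9, -24.9]), 101) cup (array([429.3, 312.8]), 118)
16 x [-41.0, -0.2, 19.0, -0.0, -0.1691, 0.0]
  via [482.0, -516.0, 232.0] [562.0, -357.0, 233.0] end [429.3, -89.8, 234.5] rotend [0.    0.001 0.   ]
8 x [6.4, -0.1, 22.2, 0.0, 0.0001, 0.0]
  via [448.0, -23.0, 235.0] [461.0, 21.0, 235.0] end [480.4, 87.8, 235.3] rotend [ 0. -0.  0.]
```

```bash
sed -i 's/z=np.array(\[0,1.,0\])/z=np.array([0,-1.,0])/' h.py
python3 - <<'E'
from h import *
A=cur()
X=plan(A,T([430,-90,240],ori(0,0)),20); X=plan(X,T([478,88,250],ori()),8)
E
```

```text
20 x [-13.3, -0.4, -22.7, -0.0, 0.0218, -0.0]
  via [298.0, -433.0, 234.0] [333.0, -306.0, 236.0] end [429.4, -90.3, 239.3] rotend [-0.     0.001 -0.   ]
8 x [-6.1, -1.3, -22.3, -0.0, 0.0001, -0.0]
  via [448.0, -23.0, 243.0] [460.0, 21.0, 246.0] end [478.2, 88.1, 249.7] rotend [-0. -0. -0.]
```

Emit:
{"api": "apply_moves", "payload": {"increments": [[[85,-13.3,-0.4,-22.7,0,0.0218,0],[85,-13.3,-0.4,-22.7,0,0.0218,0],[85,-13.3,-0.4,-22.7,0,0.0218,0],[85,-13.3,-0.4,-22.7,0,0.0218,0],[85,-13.3,-0.4,-22.7,0,0.0218,0],[85,-13.3,-0.4,-22.7,0,0.0218,0],[85,-13.3,-0.4,-22.7,0,0.0218,0],[85,-13.3,-0.4,-22.7,0,0.0218,0],[85,-13.3,-0.4,-22.7,0,0.0218,0],[85,-13.3,-0.4,-22.7,0,0.0218,0],[85,-13.3,-0.4,-22.7,0,0.0218,0],[85,-13.3,-0.4,-22.7,0,0.0218,0],[85,-13.3,-0.4,-22.7,0,0.0218,0],[85,-13.3,-0.4,-22.7,0,0.0218,0],[85,-13.3,-0.4,-22.7,0,0.0218,0],[85,-13.3,-0.4,-22.7,0,0.0218,0],[85,-13.3,-0.4,-22.7,0,0.0218,0],[85,-13.3,-0.4,-22.7,0,0.0218,0],[85,-13.3,-0.4,-22.7,0,0.0218,0],[85,-13.3,-0.4,-22.7,0,0.0218,0]]]}}

```text
time_s: 3.52
tool_pos: [429.8, -89.0, 239.5]
tool_rot: [0.001, 2.221, -2.222]
wrist_force: [0.2, -0.4, 0.7]
grip_width: 0.994
```

Emit:
{"api": "apply_moves", "payload": {"increments": [[[85,-6.1,-1.3,-22.3,0,0,0],[85,-6.1,-1.3,-22.3,0,0,0],[85,-6.1,-1.3,-22.3,0,0,0],[85,-6.1,-1.3,-22.3,0,0,0],[85,-6.1,-1.3,-22.3,0,0,0],[85,-6.1,-1.3,-22.3,0,0,0],[85,-6.1,-1.3,-22.3,0,0,0],[85,-6.1,-1.3,-22.3,0,0,0],[85,0,0,0,0,0,0]]]}}

```text
time_s: 4.27
tool_pos: [479.3, 91.2, 250.1]
tool_rot: [-0.001, 2.221, -2.218]
wrist_force: [-0.8, -0.4, -0.6]
grip_width: 0.993
```

```bash
python3 - <<'E'
from h import *
print(cur().round(3)); print(sense()["joint_positions"])
for c in ["wrist","top"]:
    m=camera_model(c); im,d=grab_frame(c); cv2.imwrite(f"pics/{c}1.png",im[:,:,::-1]); print(np.round(m["origin"]),R.from_rotvec(m["rotation"]).as_matrix().round(2).tolist())
    np.savez(f"{c}1.npz",im=im,d=d,o=m["origin"],r=m["rotation"],K=m["mtx"])
    for t in ["oil_mid","jar_mid","tray_in"]:
        print(t,[(round(q["score"],2),np.round(w(c,q["location"],m),1).tolist()) for q in spotter.spot_point(c,t)])
E
```

```text
[[-1.00000e+00  2.00000e-03  2.00000e-03  4.79277e+02]
 [-2.00000e-03  1.00000e-03 -1.00000e+00  9.11620e+01]
 [-2.00000e-03 -1.00000e+00 -1.00000e-03  2.50120e+02]
 [ 0.00000e+00  0.00000e+00  0.00000e+00  1.00000e+00]]
[1.25192740e-01 2.30853037e-01 1.93655228e+00 9.88338358e-04
 9.72565800e-01 1.69302236e+00]
[560.  91. 392.] [[0.0, -0.95, -0.31], [-1.0, -0.0, -0.0], [-0.0, 0.31, -0.95]]
oil_mid [(0.91, [397.0, 48.9, 28.9]), (0.66, [433.8, 186.2, 30.9])]
jar_mid []
tray_in []
[-121.   -9. 1251.] [[0.05, -0.88, 0.47], [-1.0, -0.03, 0.03], [-0.01, -0.47, -0.88]]
oil_mid [(0.67, [434.1, 184.7, 28.9]), (0.56, [396.1, 48.9, 27.8])]
jar_mid [(0.66, [483.7, 94.6, 54.4]), (0.57, [424.7, 311.0, 34.0])]
tray_in [(0.69, [433.9, -282.4, 6.5])]
```

View pics/wrist1.png

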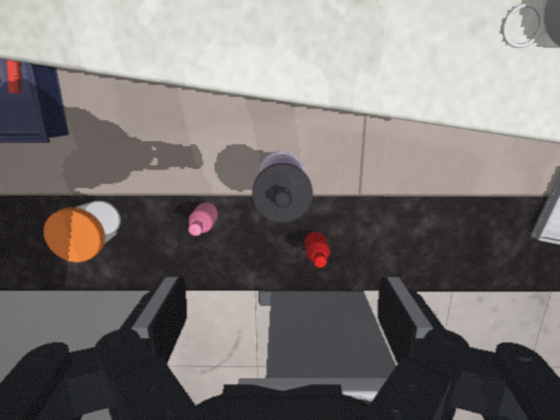

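View pics/top1.png

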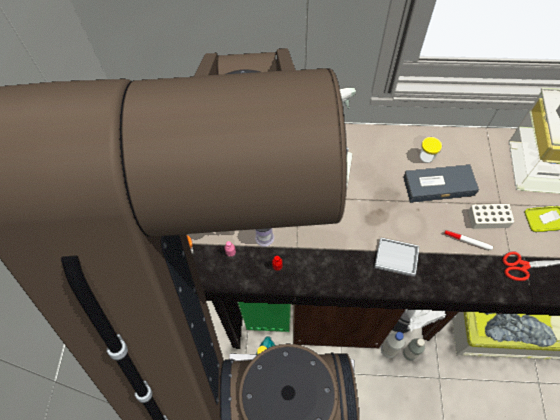

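```bash
python3 - <<'E'
from h import *
im,d=grab_frame("side"); np.savez("side1.npz",im=im,d=d)
cv2.imwrite("pics/side1.png",cv2.resize(im[60:300,150:450,::-1],None,fx=2.5,fy=2.5,interpolation=cv2.INTER_CUBIC))
z=np.load("wrist1.npz");d=z["d"];v,u=np.mgrid[:420,:560];K=z["K"]
P=np.stack([(u-K[0,2])/K[0,0]*d,(v-K[1,2])/K[1,1]*d,d],-1)
P=R.from_rotvec(z["r"]).apply(P.reshape(-1,3)).reshape(420,560,3)+z["o"];H=P[...,2]
k=(np.hypot(P[...,0]-484,P[...,1]-90)<45)
q=P[k&(H>97)&(H<105)];print("lid rim",q.min(0),q.max(0),cv2.minEnclosingCircle(q[:,:2].astype(np.float32)),len(q))
q=P[k&(H>80)];print(np.histogram(q[:,2],20))
q=P[k&(H>107)];print("knob",q.mean(0),q.min(0),q.max(0))
# shelf front edge
e=[]
for c in range(0,560,20):
    col=np.where((H[:,c]>178)&(H[:,c]<190))[0]
    if len(col): e.append(P[col.max(),c])
e=np.array(e);print(e.round(0).tolist()); print(np.polyfit(e[:,1],e[:,0],1))
E
```

```text
lid rim [455.78739097  65.5923153   97.00148946] [509.35188832 117.62834404 102.15824573] ((482.1937561035156, 91.668701171875), 27.18346405029297) 1596
(array([2563,  285,    9,    0,    0,    0,    0,    0,    0,    0,    0,
          0,    0,  145,  988, 1315, 1471,  755, 4322, 9149]), array([ 90.3678198 , 102.87827377, 115.38872775, 127.89918173,
       140.40963571, 152.92008968, 165.43054366, 177.94099764,
       190.45145162, 202.9619056 , 215.47235957, 227.98281355,
       240.49326753, 253.00372151, 265.51417548, 278.02462946,
       290.53508344, 303.04553742, 315.55599139, 328.06644537,
       340.57689935]))
knob [491.19694284  88.35057571 316.34860512] [468.04373762  45.09201435 108.24074929] [498.73043803 134.94008865 340.57689935]
[[585.0, 254.0, 182.0], [583.0, 243.0, 182.0], [582.0, 232.0, 181.0], [580.0, 220.0, 182.0], [578.0, 208.0, 182.0], [577.0, 198.0, 180.0], [575.0, 186.0, 182.0], [574.0, 175.0, 181.0], [572.0, 163.0, 181.0], [570.0, 151.0, 183.0], [569.0, 140.0, 181.0], [567.0, 128.0, 182.0], [565.0, 116.0, 183.0], [564.0, 104.0, 181.0], [562.0, 93.0, 182.0], [560.0, 81.0, 182.0], [559.0, 69.0, 181.0], [557.0, 56.0, 182.0], [555.0, 45.0, 183.0], [554.0, 32.0, 181.0], [552.0, 20.0, 182.0], [550.0, 7.0, 180.0], [548.0, -6.0, 180.0], [546.0, -18.0, 181.0], [544.0, -30.0, 181.0], [543.0, -43.0, 181.0], [541.0, -57.0, 180.0], [540.0, -68.0, 182.0]]
[1.41152120e-01 5.48884777e+02]
```

View pics/side1.png

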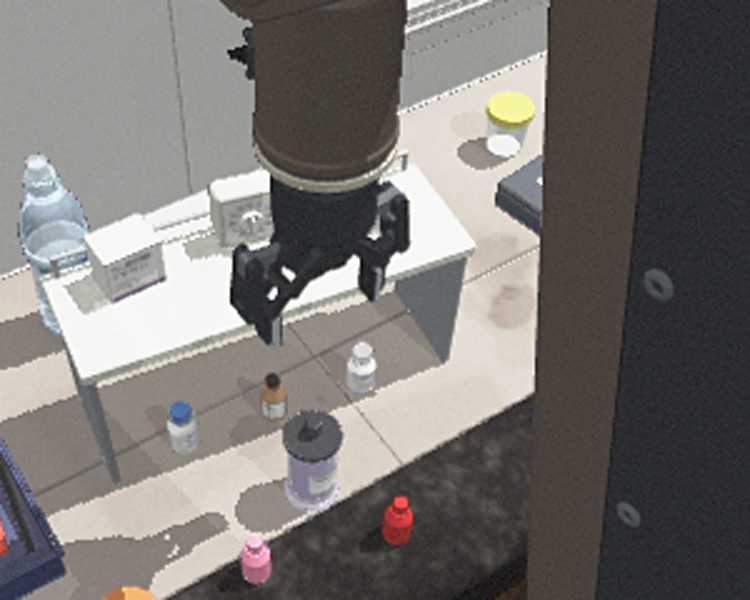

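Emit:
{"api": "apply_moves", "payload": {"increments": [[[85,-2,20,0.5,0,0,0],[85,-2,20,0.2,0,0,0],[85,0,20,0,0,0,0],[85,0,20,0,0,0,0],[85,0,20,0,0,0,0],[85,0,20,0,0,0,0],[85,0,20,0,0,0,0],[85,0,15,0,0,0,0],[85,0,10,0,0,0,0],[85,0,10,0,0,0,0],[85,0,5,0,0,0,0],[85,0,0,0,0,0,0],[85,0,0,0,0,0,0]]]}}

```text
time_s: 5.8
tool_pos: [482.3, 87.5, 70.0]
tool_rot: [-0.001, 2.221, -2.221]
wrist_force: [0.4, 0.2, 0.5]
grip_width: 0.998
```

```bash
python3 - <<'E'
from h import *
# where would camera body show in earlier side pic + wrist ring extent
z=np.load("side1.npz"); d=z["d"]; m=camera_model("side"); K=np.array(m["mtx"])
p=R.from_rotvec(m["rotation"]).inv().apply(np.array([560,91,392])-m["origin"]); print("cam px",K@p/p[2], p[2], "crop", ((K@p/p[2])[:2]-[150,60])*2.5)
im,d=grab_frame("wrist"); cv2.imwrite("pics/wrist2.png",im[:,:,::-1]); print(cur().round(3)[:3,3], sense()["wrist_force"])
im,d=grab_frame("side"); np.savez("side2.npz",im=im,d=d);cv2.imwrite("pics/side2.png",cv2.resize(im[60:300,150:450,::-1],None,fx=2.5,fy=2.5,interpolation=cv2.INTER_CUBIC))
E
```

```text
cam px [252.95186758 112.81340917   1.        ] 763.1110356766643 crop [257.37966896 132.03352292]
[482.461  87.476  70.213] [-1.03314429  0.43987973 -0.16933039]
```

View pics/wrist2.png

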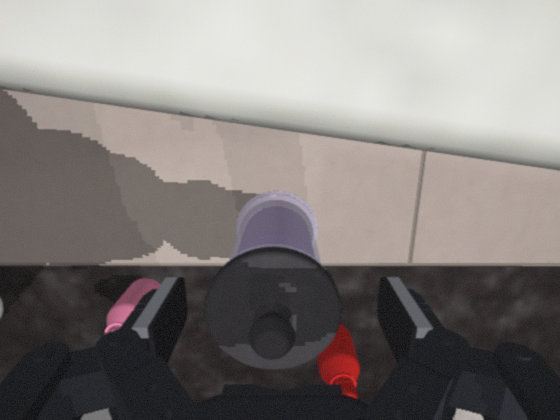

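View pics/side2.png

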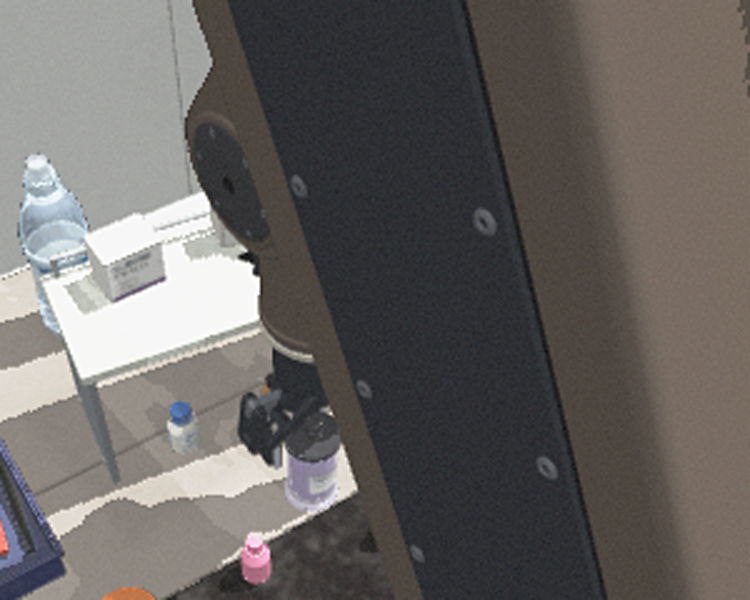

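Emit:
{"api": "apply_moves", "payload": {"increments": [[[85,-0.5,0,-1.5,0,0,0],[85,-0.5,0,-1.5,0,0,0],[85,0,0,0,0,0,0],[85,0,0,0,0,0,0]]]}}

```text
time_s: 6.23
tool_pos: [483.2, 90.6, 69.9]
tool_rot: [-0.001, 2.221, -2.221]
wrist_force: [-0.9, -0.6, -0.0]
grip_width: 0.996
```

Emit:
{"api": "apply_moves", "payload": {"increments": [[[70,0,0,0,0,0,0],[64,0,0,0,0,0,0],[60,0,0,0,0,0,0],[58,0,0,0,0,0,0],[50,0,0,0,0,0,0],[45,0,0,0,0,0,0],[40,0,0,0,0,0,0],[40,0,0,0,0,0,0],[40,0,0,0,0,0,0],[40,0,0,0,0,0,0]]], "newtons": 40}}

```text
time_s: 7.07
tool_pos: [483.2, 90.5, 69.9]
tool_rot: [-0.0, 2.221, -2.221]
wrist_force: [0.2, 1.2, 5.8]
grip_width: 0.64
```

```bash
python3 - <<'E'
from h import *
s=sense();print(s["tool_pos"],s["grip_width"],s["wrist_force"],r.grip_depth)
im,d=grab_frame("side");z=np.load("side0.npz");
a=im[160:300,210:300];b=z["im"][160:300,210:300]
cv2.imwrite("pics/cmp3.png",cv2.resize(np.hstack([b,a])[:,:,::-1],None,fx=4,fy=4,interpolation=cv2.INTER_NEAREST))
E
```

```text
[483.20165122  90.50642185  69.86816614] 0.6401156754280735 [0.1823747  1.21458204 5.81284209] 18.700000000000003
```

View pics/cmp3.png

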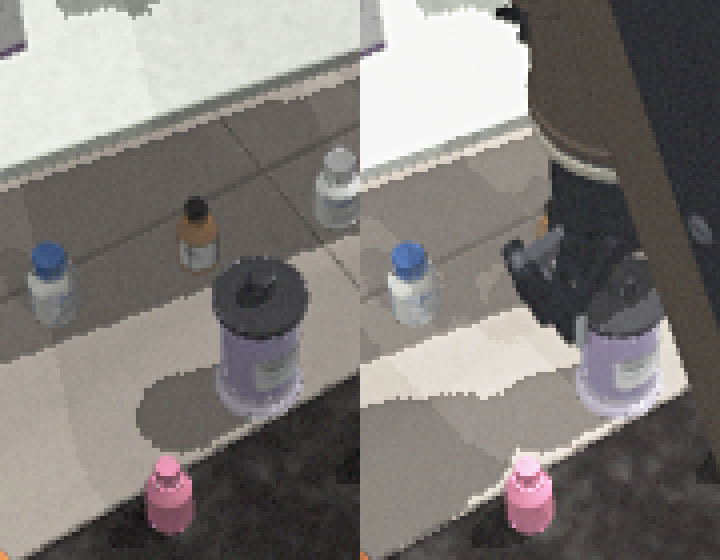

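Emit:
{"api": "apply_moves", "payload": {"increments": [[[40,0,-4,0,0,0,0],[40,0,-10,0,0,0,0],[40,0,-16,0,0,0,0],[40,0,-16,0,0,0,0],[40,0,-10,0,0,0,0],[40,0,-4,0,0,0,0],[40,0,0,0,0,0,0]]], "newtons": 50}}

```text
time_s: 7.7
tool_pos: [483.7, 90.5, 130.8]
tool_rot: [0.001, 2.22, -2.22]
wrist_force: [0.9, -0.1, -2.4]
grip_width: 0.643
```

Emit:
{"api": "apply_moves", "payload": {"increments": [[[40,1,0,6,0,0,0],[40,2,0,12,0,0,0],[40,3,0,18,0,0,0],[40,3,0,18,0,0,0],[40,3,0,18,0,0,0],[40,3,0,18,0,0,0],[40,3,0,18,0,0,0],[40,3,0,18,0,0,0],[40,3,0,18,0,0,0],[40,3,0,18,0,0,0],[40,3,0,18,0,0,0],[40,2,0,12,0,0,0],[40,1,0,8,0,0,0],[40,0,0,0,0,0,0],[40,0,0,0,0,0,0]]]}}

```text
time_s: 8.95
tool_pos: [449.7, -109.9, 129.3]
tool_rot: [0.0, -2.221, 2.22]
wrist_force: [-0.0, -0.5, -1.8]
grip_width: 0.642
```

Emit:
{"api": "apply_moves", "payload": {"increments": [[[40,0,8,0,0,0,0],[40,0,14,0,0,0,0],[40,0,14,0,0,0,0],[40,0,10,0,0,0,0],[40,0,6,0,0,0,0],[40,0,3,0,0,0,0],[40,0,2,0,0,0,0],[40,0,0,0,0,0,0],[40,0,0,0,0,0,0],[40,0,0,0,0,0,0]]]}}

```text
time_s: 9.78
tool_pos: [450.5, -109.6, 73.1]
tool_rot: [-0.0, 2.22, -2.221]
wrist_force: [0.4, -0.3, -1.8]
grip_width: 0.645
```

Emit:
{"api": "apply_moves", "payload": {"increments": [[[40,0,1,0,0,0,0],[40,0,1,0,0,0,0],[40,0,0,0,0,0,0],[40,0,0,0,0,0,0]]]}}

```text
time_s: 10.12
tool_pos: [450.2, -109.6, 70.7]
tool_rot: [-0.001, 2.221, -2.221]
wrist_force: [0.6, 0.5, -2.9]
grip_width: 0.642
```

Emit:
{"api": "apply_moves", "payload": {"increments": [[[40,0,0.5,0,0,0,0],[40,0,0.5,0,0,0,0],[40,0,0,0,0,0,0],[40,0,0,0,0,0,0]]]}}

```text
time_s: 10.45
tool_pos: [450.4, -109.6, 69.9]
tool_rot: [-0.0, 2.221, -2.221]
wrist_force: [-0.7, 0.2, 4.6]
grip_width: 0.641
```

Emit:
{"api": "apply_moves", "payload": {"increments": [[[60,0,0,0,0,0,0],[66,0,0,0,0,0,0],[75,0,0,0,0,0,0],[85,0,0,0,0,0,0],[85,0,0,0,0,0,0],[85,0,-10,0,0,0,0],[85,0,-20,0,0,0,0],[85,0,-25,0,0,0,0],[85,0,-25,0,0,0,0],[85,0,-25,0,0,0,0],[85,0,-25,0,0,0,0],[85,0,-10,0,0,0,0],[85,0,0,0,0,0,0]]]}}

```text
time_s: 11.53
tool_pos: [451.5, -110.0, 212.1]
tool_rot: [0.004, 2.218, -2.22]
wrist_force: [0.2, 0.5, -0.0]
grip_width: 0.994
```

```bash
python3 - <<'E'
from h import *
s=sense();print(s["tool_pos"],s["joint_positions"].round(2),s["time_s"])
im,d=grab_frame("side");np.savez("side3.npz",im=im,d=d)
cv2.imwrite("pics/side3.png",cv2.resize(im[60:300,150:450,::-1],None,fx=2.5,fy=2.5,interpolation=cv2.INTER_CUBIC))
m=camera_model("side");K=np.array(m["mtx"]);v,u=np.mgrid[:420,:560]
P=np.stack([(u-K[0,2])/K[0,0]*d,(v-K[1,2])/K[1,1]*d,d],-1)
P=R.from_rotvec(m["rotation"]).apply(P.reshape(-1,3)).reshape(420,560,3)+np.array(m["origin"]);H=P[...,2]
for o in spotter.spot_point("side","oil_mid"): print(o["score"],w("side",o["location"]).round(1))
for o in spotter.spot_point("side","jar_mid"): print(o["score"],w("side",o["location"]).round(1))
for o in spotter.outline_of("side","oil_mid"):
    q=P[o["pixels"]]; q=q[(q[:,2]>8)&(q[:,2]<42)]
    if len(q)<10: continue
    from scipy.optimize import least_squares
    c=least_squares(lambda c:np.hypot(q[:,0]-c[0],q[:,1]-c[1])-13.5,q[:,:2].mean(0)+[8,-5],loss="soft_l1").x
    print("fit",o["score"],c.round(1),len(q))
E
```

```text
[ 451.54737631 -109.97869151  212.137945  ] [-0.3   0.24  2.03  0.    0.86  1.27] 11.5333
0.61 [432.7 179.5  30.6]
0.45 [577.4  81.2  32.3]
0.45 [398.8  44.7  35.5]
0.68 [ 451.9 -107.5   55.2]
fit 0.69 [580.9  73.6] 99
fit 0.66 [395.   48.3] 107
fit 0.55 [432.1 183.1] 95
```

View pics/side3.png

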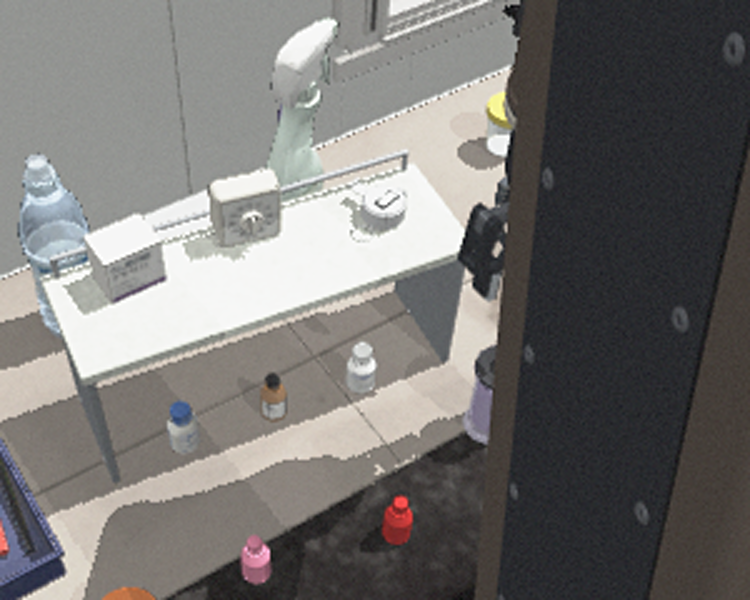

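```bash
python3 - <<'E'
from h import *
A=cur(); t=np.radians(45)
X=plan(A,T([450,76,200],ori(t)),14)
X=plan(X,T([488.5,76,124],ori(t)),5)
E
```

```text
14 x [0.2, 0.6, -13.2, 0.0001, 0.0, 0.0562]
  via [449.0, -57.0, 206.0] [449.0, -4.0, 204.0] end [449.9, 75.4, 200.1] rotend [-0.     0.001  0.   ]
5 x [5.3, 16.2, -0.1, -0.0001, 0.0002, 0.0]
  via [465.0, 76.0, 170.0] [473.0, 76.0, 155.0] end [488.4, 75.9, 124.1] rotend [ 0. -0.  0.]
```

Emit:
{"api": "apply_moves", "payload": {"increments": [[[85,0.2,0.6,-13.2,0,0,0.0562],[85,0.2,0.6,-13.2,0,0,0.0562],[85,0.2,0.6,-13.2,0,0,0.0562],[85,0.2,0.6,-13.2,0,0,0.0562],[85,0.2,0.6,-13.2,0,0,0.0562],[85,0.2,0.6,-13.2,0,0,0.0562],[85,0.2,0.6,-13.2,0,0,0.0562],[85,0.2,0.6,-13.2,0,0,0.0562],[85,0.2,0.6,-13.2,0,0,0.0562],[85,0.2,0.6,-13.2,0,0,0.0562],[85,0.2,0.6,-13.2,0,0,0.0562],[85,0.2,0.6,-13.2,0,0,0.0562],[85,0.2,0.6,-13.2,0,0,0.0562],[85,0.2,0.6,-13.2,0,0,0.0562],[85,0,0,0,0,0,0]]]}}

```text
time_s: 12.98
tool_pos: [445.9, 37.0, 237.8]
tool_rot: [0.576, 1.913, -1.82]
wrist_force: [0.2, -0.4, -0.3]
grip_width: 0.992
```

Emit:
{"api": "apply_moves", "payload": {"increments": [[[85,5.3,16.2,0,0,0,0],[85,5.3,16.2,0,0,0,0],[85,5.3,16.2,0,0,0,0],[85,5.3,16.2,0,0,0,0],[85,5.3,16.2,0,0,0,0],[85,0,0,0,0,0,0],[85,0,0,0,0,0,0]]]}}

```text
time_s: 13.57
tool_pos: [451.4, 46.2, 216.8]
tool_rot: [0.563, 1.936, -1.797]
wrist_force: [-0.7, -0.8, -0.1]
grip_width: 0.991
```

```bash
python3 - <<'E'
from h import *
s=sense();print(cur().round(3),s["joint_positions"].round(2),s["time_s"])
m=camera_model("wrist");im,d=grab_frame("wrist"); print(m["origin"])
cv2.imwrite("pics/wrist4.png",im[:,:,::-1])
K=np.array(m["mtx"]);v,u=np.mgrid[:420,:560]
P=np.stack([(u-K[0,2])/K[0,0]*d,(v-K[1,2])/K[1,1]*d,d],-1)
P=R.from_rotvec(m["rotation"]).apply(P.reshape(-1,3)).reshape(420,560,3)+np.array(m["origin"])
for o in spotter.spot_point("wrist","oil_mid"): print(o["score"],w("wrist",o["location"],m).round(1))
from scipy.optimize import least_squares
q=P[(np.hypot(P[...,0]-580,P[...,1]-75)<20)&(P[...,2]>8)&(P[...,2]<42)]
if len(q)>10:print("fit",least_squares(lambda c:np.hypot(q[:,0]-c[0],q[:,1]-c[1])-13.5,[580,75],loss="soft_l1").x.round(1),len(q),q.min(0),q.max(0))
im,d=grab_frame("side")
cv2.imwrite("pics/side4.png",cv2.resize(im[60:300,150:450,::-1],None,fx=2.5,fy=2.5,interpolation=cv2.INTER_CUBIC))
E
```

```text
[[-8.22000e-01  5.68000e-01  4.20000e-02  4.51446e+02]
 [ 1.00000e-03  7.40000e-02 -9.97000e-01  4.62320e+01]
 [-5.70000e-01 -8.19000e-01 -6.10000e-02  2.16796e+02]
 [ 0.00000e+00  0.00000e+00  0.00000e+00  1.00000e+00]] [-0.05  0.05  2.53  1.91  0.11 -0.38] 13.5667
[436.81887315  35.72894593 379.12115817]
0.95 [395.2  51.2  28. ]
0.72 [577.8  74.1  28.8]
0.53 [ 449.6 -106.7   56.1]
fit [582.2  74.9] 405 [567.33379185  61.27377139   8.08189851] [592.56757197  87.50980545  41.82258246]
```

View pics/wrist4.png

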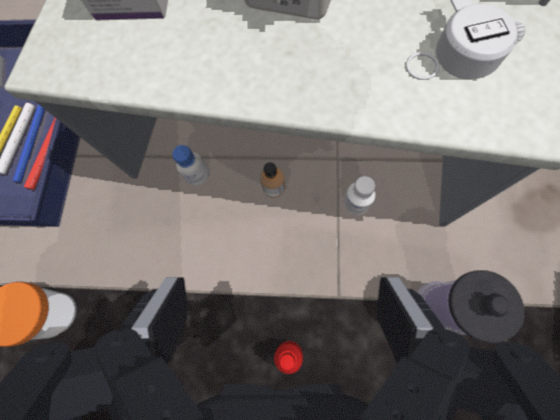

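View pics/side4.png

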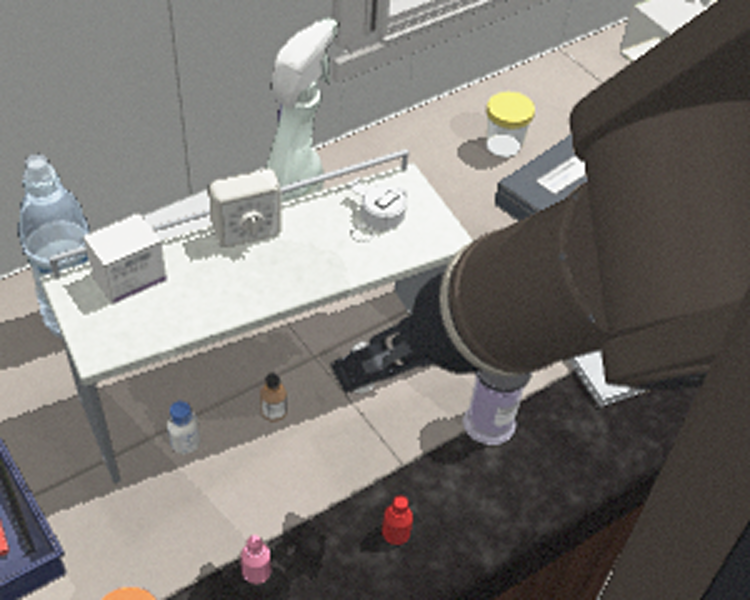

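```bash
cat > kin.py <<'E'
from h import *
from scipy.optimize import least_squares
s=sense()
data=[([274.823,-588.574,230.653],[0,0,-1],[-1.180603,.480854,1.596886]),
([479.277,91.162,250.12],[0.002,.001,-1],[.1251927,.230853,1.936552]),
([451.547,-109.979,212.138],[0,0,-1],[-.3,.24,2.03])]
cs=[]
def wc(j,p):
    a0,h,l1,l2,e,L,off=p
    s_=j[1]+j[2]
    r_=a0+l1*np.sin(j[1])+l2*np.sin(s_)+e*np.cos(s_); z=h+l1*np.cos(j[1])+l2*np.cos(s_)-e*np.sin(s_)
    c,sn=np.cos(j[0]),np.sin(j[0])
    return np.array([r_*c-off*sn, r_*sn+off*c, z])
if __name__=="__main__":
    A=cur(); data.append((s["tool_pos"],A[:3,1],s["joint_positions"][:3]))
    wt=[1,1,.2,1]
    f=lambda p:np.concatenate([k*(wc(j,p)-(np.array(t)-p[5]*np.array(y))) for (t,y,j),k in zip(data,wt)]+[[ .02*p[0],.02*p[4]]])
    S=least_squares(f,[0,150,600,460,0,300,30]); print(S.x.round(1),S.fun.round(1)); np.save("kin.npy",S.x)
    p=S.x
    print("joints",s["joint_positions"].round(3))
    for tilt in [30,35,40,45]:
      for back in [0,60,120,200]:
        t=np.radians(tilt);y=np.array([np.sin(t),0,-np.cos(t)])
        tcp=np.array([580.5,76,31])+y*(20-back)
        W=tcp-p[5]*y
        q=least_squares(lambda j:wc(j,p)-W,[.1,.3,2.],bounds=([-2,-.82,.23],[2,2.05,2.67]))
        print(tilt,back,tcp.round(0),q.x.round(2),"res",np.abs(q.fun).max().round(1),"j5~",(np.pi-t-q.x[1]-q.x[2]).round(2))
E
python3 kin.py
```

```text
[  1.  313.7 597.  442.7  31.4 370.1  30.3] [ 0.1 -0.  -0.1  0.   0.   0.  -0.3  0.5  0.5  0.  -0.1 -0.1  0.   0.6]
joints [-0.048  0.044  2.528  1.908  0.108 -0.379]
30 0 [590.  76.  14.] [0.11 0.68 2.31] res 0.0 j5~ -0.38
30 60 [560.  76.  66.] [0.12 0.55 2.36] res 0.0 j5~ -0.29
30 120 [530.  76. 118.] [0.13 0.39 2.4 ] res 0.0 j5~ -0.17
30 200 [490.  76. 187.] [0.15 0.18 2.41] res 0.0 j5~ 0.03
35 0 [592.  76.  15.] [0.12 0.72 2.37] res 0.0 j5~ -0.56
35 60 [558.  76.  64.] [0.13 0.59 2.44] res 0.0 j5~ -0.5
35 120 [523.  76. 113.] [0.14 0.44 2.49] res 0.0 j5~ -0.39
35 200 [477.  76. 178.] [0.17 0.2  2.52] res 0.0 j5~ -0.19
40 0 [593.  76.  16.] [0.13 0.78 2.42] res 0.0 j5~ -0.76
40 60 [555.  76.  62.] [0.14 0.66 2.51] res 0.0 j5~ -0.72
40 120 [516.  76. 108.] [0.16 0.51 2.57] res 0.0 j5~ -0.64
40 200 [465.  76. 169.] [0.2  0.27 2.63] res 0.0 j5~ -0.45
45 0 [595.  76.  17.] [0.14 0.85 2.47] res 0.0 j5~ -0.96
45 60 [552.  76.  59.] [0.15 0.75 2.57] res 0.0 j5~ -0.96
45 120 [510.  76. 102.] [0.18 0.63 2.66] res 0.0 j5~ -0.93
45 200 [453.  76. 158.] [0.25 0.35 2.67] res 22.0 j5~ -0.66
```

```bash
cat > ik.py <<'E'
from kin import *
p=np.load("kin.npy")
def chk(tcp,tilt,yaw):
    Ro=ori(np.radians(tilt),np.radians(yaw)); y=Ro[:,1]; W=np.array(tcp)-p[5]*y
    q=least_squares(lambda j:wc(j,p)-W,[np.arctan2(W[1],W[0]),.3,2.],bounds=([-2.75,-.82,.23],[2.75,2.05,2.67])).x
    res=np.abs(wc(q,p)-W).max()
    # tool yaw relative to arm plane; wrist bend angle between forearm dir and tool axis
    s_=q[1]+q[2]; f=np.array([np.sin(s_)*np.cos(q[0]),np.sin(s_)*np.sin(q[0]),np.cos(s_)])
    bend=np.arccos(np.clip(f@y,-1,1)); return q.round(2),round(res,1),round(bend,2)
E
python3 - <<'E'
from ik import *
for tilt in (35,40):
  for yaw in (0,-20,-33,-45):
    y=ori(np.radians(tilt),np.radians(yaw))[:,1]
    g=np.array([440,-283,36])
    for z in (0,60,120,170): print(tilt,yaw,z,*chk(g+20*y+[0,0,z],tilt,yaw))
for z in (0,100,200): print(chk(np.array([500,20,120+z]),40,0))
print(chk(cur()[:3,3],34,0))
E
```

```text
35 0 0 [-0.95  0.71  2.41] 0.0 0.6
35 0 60 [-0.95  0.55  2.39] 0.0 0.52
35 0 120 [-0.95  0.4   2.36] 0.0 0.49
35 0 170 [-0.95  0.28  2.32] 0.0 0.51
35 -20 0 [-0.8   0.72  2.5 ] 0.0 0.68
35 -20 60 [-0.8   0.54  2.48] 0.0 0.51
35 -20 120 [-0.8   0.36  2.44] 0.0 0.34
35 -20 170 [-0.8   0.23  2.4 ] 0.0 0.26
35 -33 0 [-0.66  0.73  2.52] 0.0 0.71
35 -33 60 [-0.66  0.54  2.5 ] 0.0 0.51
35 -33 120 [-0.66  0.36  2.46] 0.0 0.29
35 -33 170 [-0.66  0.23  2.41] 0.0 0.12
35 -45 0 [-0.53  0.72  2.5 ] 0.0 0.69
35 -45 60 [-0.53  0.54  2.48] 0.0 0.5
35 -45 120 [-0.53  0.36  2.45] 0.0 0.3
35 -45 170 [-0.53  0.23  2.4 ] 0.0 0.17
40 0 0 [-1.01  0.77  2.44] 0.0 0.74
40 0 60 [-1.01  0.6   2.43] 0.0 0.64
40 0 120 [-1.01  0.43  2.4 ] 0.0 0.58
40 0 170 [-1.01  0.31  2.36] 0.0 0.58
40 -20 0 [-0.83  0.8   2.55] 0.0 0.89
40 -20 60 [-0.83  0.6   2.54] 0.0 0.7
40 -20 120 [-0.83  0.41  2.51] 0.0 0.5
40 -20 170 [-0.83  0.26  2.46] 0.0 0.37
40 -33 0 [-0.67  0.81  2.57] 0.0 0.94
40 -33 60 [-0.67  0.6   2.56] 0.0 0.72
40 -33 120 [-0.67  0.4   2.53] 0.0 0.49
40 -33 170 [-0.67  0.25  2.48] 0.0 0.29
40 -45 0 [-0.51  0.8   2.55] 0.0 0.9
40 -45 60 [-0.51  0.6   2.54] 0.0 0.7
40 -45 120 [-0.51  0.4   2.51] 0.0 0.48
40 -45 170 [-0.51  0.26  2.46] 0.0 0.31
(array([-0.04,  0.47,  2.62]), np.float64(0.0), np.float64(0.64))
(array([-0.04,  0.12,  2.51]), np.float64(0.0), np.float64(0.19))
(array([-0.04, -0.11,  2.36]), np.float64(0.0), np.float64(0.19))
(array([0.06, 0.04, 2.51]), np.float64(0.0), np.float64(0.04))
```

```bash
python3 - <<'E'
from h import *
A=cur(); print(A.round(3))
plan(A,T([505,74,125],ori(np.radians(40))),14)
E
```

```text
[[-8.20000e-01  5.70000e-01  4.30000e-02  4.51902e+02]
 [-1.00000e-03  7.40000e-02 -9.97000e-01  4.62490e+01]
 [-5.72000e-01 -8.18000e-01 -6.00000e-02  2.17688e+02]
 [ 0.00000e+00  0.00000e+00  0.00000e+00  1.00000e+00]]
14 x [1.0, 7.6, -1.7, 0.0053, -0.0002, 0.0064]
  via [466.0, 55.0, 191.0] [481.0, 63.0, 165.0] end [504.5, 74.2, 125.4] rotend [-0.  0. -0.]
```

Emit:
{"api": "apply_moves", "payload": {"increments": [[[85,1,7.6,-1.7,0.0053,0,0.0064],[85,1,7.6,-1.7,0.0053,0,0.0064],[85,1,7.6,-1.7,0.0053,0,0.0064],[85,1,7.6,-1.7,0.0053,0,0.0064],[85,1,7.6,-1.7,0.0053,0,0.0064],[85,1,7.6,-1.7,0.0053,0,0.0064],[85,1,7.6,-1.7,0.0053,0,0.0064],[85,1,7.6,-1.7,0.0053,0,0.0064],[85,0,0,0,0,0,0]]]}}

```text
time_s: 14.47
tool_pos: [474.4, 63.9, 176.3]
tool_rot: [0.606, 1.891, -1.795]
wrist_force: [-0.1, 0.1, 0.5]
grip_width: 0.998
```

```bash
python3 - <<'E'
from h import *
A=cur(); print(A.round(3), sense()["joint_positions"].round(3))
plan(A,T([505,74,125],ori(np.radians(40))),10)
E
```

```text
[[-7.97000e-01  6.03000e-01  2.90000e-02  4.74416e+02]
 [ 3.00000e-03  5.10000e-02 -9.99000e-01  6.38980e+01]
 [-6.04000e-01 -7.96000e-01 -4.30000e-02  1.76250e+02]
 [ 0.00000e+00  0.00000e+00  0.00000e+00  1.00000e+00]] [ 0.058  0.217  2.57   3.086  0.296 -1.469]
10 x [0.8, 5.9, -0.8, 0.0051, -0.0004, 0.005]
  via [483.0, 67.0, 161.0] [492.0, 70.0, 146.0] end [504.7, 73.6, 125.3] rotend [ 0. -0. -0.]
```

Emit:
{"api": "apply_moves", "payload": {"increments": [[[85,0.8,5.9,-1,0.0051,0,0.005],[85,0.8,5.9,-1,0.0051,0,0.005],[85,0.8,5.9,-1,0.0051,0,0.005],[85,0.8,5.9,-1,0.0051,0,0.005],[85,0.8,5.9,-1,0.0051,0,0.005],[85,0.8,5.9,-1,0.0051,0,0.005],[85,0.8,5.9,-1,0.0051,0,0.005],[85,0.8,5.9,-1,0.0051,0,0.005],[85,0.8,5.9,-1,0.0051,0,0.005],[85,0.8,5.9,-1,0.0051,0,0.005],[85,0,0,0,0,0,0],[85,0,0,0,0,0,0]]]}}

```text
time_s: 15.47
tool_pos: [504.7, 75.6, 126.3]
tool_rot: [0.666, 1.82, -1.815]
wrist_force: [0.1, 0.9, 0.2]
grip_width: 0.998
```

```bash
python3 - <<'E'
from h import *
A=cur(); s=sense();print(A.round(3),s["joint_positions"].round(3),s["time_s"])
m=camera_model("wrist");im,d=grab_frame("wrist"); print(m["origin"])
cv2.imwrite("pics/wrist5.png",im[:,:,::-1])
K=np.array(m["mtx"]);v,u=np.mgrid[:420,:560]
P=np.stack([(u-K[0,2])/K[0,0]*d,(v-K[1,2])/K[1,1]*d,d],-1)
P=R.from_rotvec(m["rotation"]).apply(P.reshape(-1,3)).reshape(420,560,3)+np.array(m["origin"])
from scipy.optimize import least_squares
c=np.array([581,75.])
for _ in range(4):
    q=P[(np.hypot(P[...,0]-c[0],P[...,1]-c[1])<17)&(P[...,2]>8)&(P[...,2]<42)]
    c=least_squares(lambda c:np.hypot(q[:,0]-c[0],q[:,1]-c[1])-13.5,c,loss="soft_l1").x
print("fit",c,len(q))
for o in spotter.spot_point("wrist","oil_mid"): print(o["score"],w("wrist",o["location"],m).round(1))
# direct aim of tool axis
t=np.radians(40); plan(A,T([593.4,75.5,17],ori(t)),12)
im,d=grab_frame("side")
cv2.imwrite("pics/side5.png",cv2.resize(im[60:300,150:450,::-1],None,fx=2.5,fy=2.5,interpolation=cv2.INTER_CUBIC))
E
```

```text
[[-7.66000e-01  6.43000e-01 -3.00000e-03  5.04719e+02]
 [ 5.00000e-03  1.00000e-03 -1.00000e+00  7.56410e+01]
 [-6.43000e-01 -7.66000e-01 -4.00000e-03  1.26282e+02]
 [ 0.00000e+00  0.00000e+00  0.00000e+00  1.00000e+00]] [ 0.166  0.445  2.584  3.331  0.588 -1.597] 15.4667
[474.88343609  75.13223108 286.85189209]
fit [582.17382701  74.69080234] 726
0.69 [580.4  72.8  27.4]
0.62 [433.  183.6  26.7]
12 x [0.2, 11.7, 0.0, 0.0001, -0.0004, -0.0001]
  via [534.0, 76.0, 90.0] [556.0, 76.0, 63.0] end [593.2, 75.8, 17.2] rotend [0. 0. 0.]
```

View pics/wrist5.png

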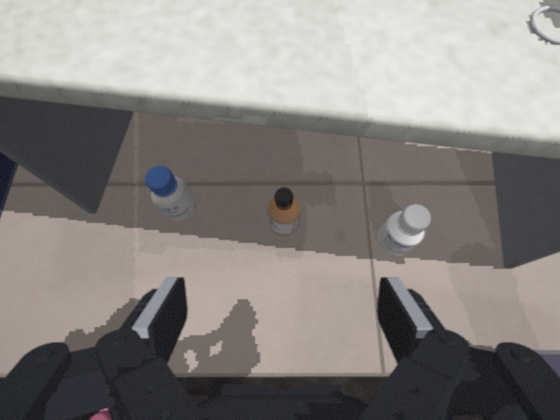

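View pics/side5.png

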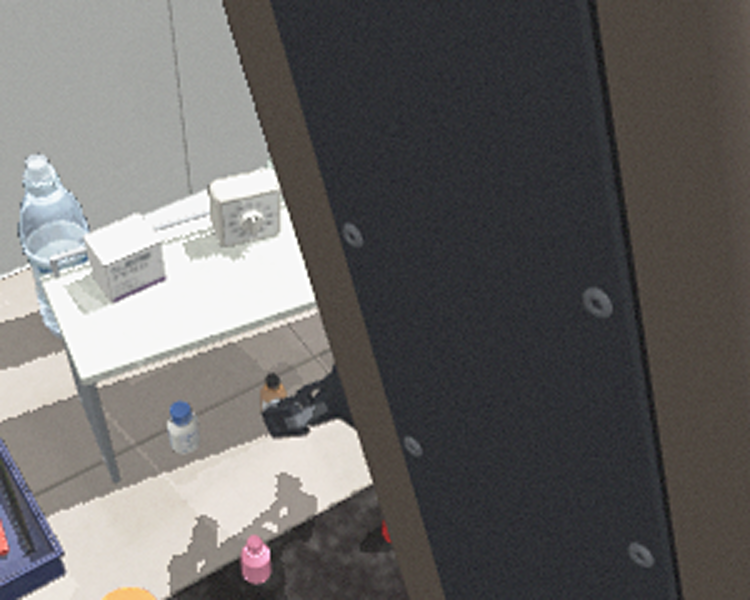

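Emit:
{"api": "apply_moves", "payload": {"increments": [[[70,0.2,11.7,0,0,-0.0004,0],[62,0.2,11.7,0,0,-0.0004,0],[62,0.2,11.7,0,0,-0.0004,0],[62,0.2,11.7,0,0,-0.0004,0],[62,0.2,11.7,0,0,-0.0004,0],[62,0.2,11.7,0.1,0,-0.0004,0],[62,0.2,11.7,0.1,0,-0.0004,0],[62,0.2,11.7,0.1,0,-0.0004,0],[62,0.2,10,0.1,0,-0.0004,0],[62,0,10,0.1,0,0,0],[62,0,8,0,0,0,0],[62,0,4,0,0,0,0],[62,0,0,0,0,0,0],[62,0,0,0,0,0,0]]]}}

```text
time_s: 16.78
tool_pos: [584.0, 74.0, 28.9]
tool_rot: [0.663, 1.816, -1.817]
wrist_force: [0.0, -0.2, 0.1]
grip_width: 0.728
```

```bash
python3 - <<'E'
from h import *
A=cur(); s=sense();print(A.round(3),s["joint_positions"].round(3),s["time_s"],s["wrist_force"])
im,d=grab_frame("wrist"); cv2.imwrite("pics/wrist6.png",im[:,:,::-1])
plan(A,T([594.2,75,17],ori(np.radians(40))),4)
E
```

```text
[[-7.65000e-01  6.43000e-01 -1.00000e-03  5.83971e+02]
 [ 1.00000e-03 -1.00000e-03 -1.00000e+00  7.40340e+01]
 [-6.43000e-01 -7.65000e-01  0.00000e+00  2.88600e+01]
 [ 0.00000e+00  0.00000e+00  0.00000e+00  1.00000e+00]] [ 0.127  0.746  2.443  3.264  0.746 -1.563] 16.7833 [ 0.02784221 -0.20323621  0.09160529]
4 x [-0.1, 3.9, -0.2, -0.0003, -0.0002, -0.0002]
  via [589.0, 74.0, 23.0] [592.0, 75.0, 20.0] end [594.3, 74.8, 17.2] rotend [-0.  0. -0.]
```

View pics/wrist6.png

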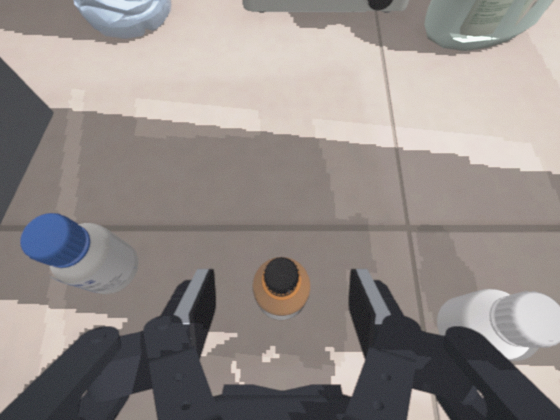

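Emit:
{"api": "apply_moves", "payload": {"increments": [[[62,0,5,0,0,0,0],[62,0,5,0,0,0,0],[62,0,5.5,0,0,0,0],[62,0,0,0,0,0,0],[50,0,0,0,0,0,0],[42,0,0,0,0,0,0],[36,0,0,0,0,0,0],[31,0,0,0,0,0,0],[28,0,0,0,0,0,0],[24,0,0,0,0,0,0],[20,0,0,0,0,0,0],[15,0,0,0,0,0,0],[15,0,0,0,0,0,0],[15,0,0,0,0,0,0]]], "newtons": 25}}

```text
time_s: 18.0
tool_pos: [594.3, 74.0, 17.2]
tool_rot: [0.664, 1.815, -1.817]
wrist_force: [-2.3, 0.5, 5.2]
grip_width: 0.307
```

```bash
python3 - <<'E'
from h import *
A=cur(); s=sense();print(A.round(3),s["grip_width"]*85,s["time_s"],s["wrist_force"])
im,d=grab_frame("wrist"); cv2.imwrite("pics/wrist7.png",im[:,:,::-1])
E
```

```text
[[-7.65000e-01  6.44000e-01 -1.00000e-03  5.94257e+02]
 [ 1.00000e-03 -1.00000e-03 -1.00000e+00  7.40080e+01]
 [-6.44000e-01 -7.65000e-01  1.00000e-03  1.72360e+01]
 [ 0.00000e+00  0.00000e+00  0.00000e+00  1.00000e+00]] 26.10432328286797 18.0 [-2.28080214  0.517242    5.22489004]
```

View pics/wrist7.png

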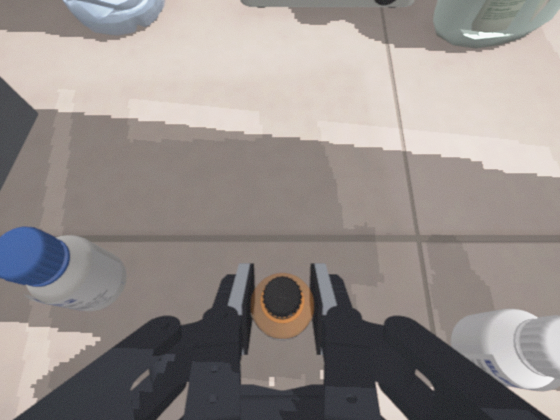

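Emit:
{"api": "apply_moves", "payload": {"increments": [[[15,-1.3,-1.5,0,0,0,0],[15,-2.6,-3,0,0,0,0],[15,0,-5,0,0,0,0],[15,0,-9,0,0,0,0],[15,0,-12,0,0,0,0],[15,0,-12,0,0,0,0],[15,0,-12,0,0,0,0],[15,0,-12,0,0,0,0],[15,0,-12,0,0,0,0],[15,0,-12,0,0,0,0],[15,0,-12,0,0,0,0],[15,0,-8,0,0,0,0],[15,0,-4,0,0,0,0],[15,0,0,0,0,0,0],[15,0,0,0,0,0,0]]], "newtons": 30}}

```text
time_s: 19.3
tool_pos: [523.7, 74.3, 107.6]
tool_rot: [0.664, 1.815, -1.816]
wrist_force: [0.6, 0.9, -0.8]
grip_width: 0.311
```

```bash
python3 - <<'E'
from h import *
from ik import chk
A=cur(); s=sense();print(A.round(3),s["joint_positions"].round(2),s["grip_width"]*85,s["time_s"],s["wrist_force"])
im,d=grab_frame("wrist"); cv2.imwrite("pics/wrist8.png",im[:,:,::-1])
for t in ["tray_in"]:
  for c in ["side","top"]:
    if c=="side": grab_frame("side")
    else: grab_frame("top")
    print(c,[(round(q["score"],2),w(c,q["location"]).round(1)) for q in spotter.spot_point(c,t)])
t=np.radians
G=lambda x,y,z,yaw: np.array([x,y,z])+20*ori(t(40),t(yaw))[:,1]
X=plan(A,T(G(500,40,165,-3),ori(t(40),t(-3))),8)
X=plan(X,T(G(470,-110,165,-17),ori(t(40),t(-17))),12)
X=plan(X,T(G(440,-283,165,-33),ori(t(40),t(-33))),12)
for a in [(500,40,165,-3),(490,-40,165,-10),(470,-110,165,-17),(455,-200,165,-25),(440,-283,165,-33)]: print(a,chk(G(*a),40,a[3]))
E
```

```text
[[-7.65000e-01  6.44000e-01 -1.00000e-03  5.23746e+02]
 [ 1.00000e-03 -1.00000e-03 -1.00000e+00  7.42540e+01]
 [-6.44000e-01 -7.65000e-01  0.00000e+00  1.07551e+02]
 [ 0.00000e+00  0.00000e+00  0.00000e+00  1.00000e+00]] [ 0.15  0.51  2.56  3.31  0.63 -1.59] 26.452483867253054 19.3 [ 0.56424485  0.87800803 -0.81454041]
side []
top [(0.57, array([ 431.8, -283.3,    7.8]))]
8 x [-2.4, -4.8, 4.4, 0.0041, 0.0049, -0.0003]
  via [520.0, 61.0, 123.0] [517.0, 52.0, 134.0] end [512.9, 39.3, 149.3] rotend [-0.  0.  0.]
12 x [0.3, -0.3, 13.0, 0.0131, 0.0156, 0.0]
  via [507.0, -12.0, 149.0] [500.0, -51.0, 150.0] end [482.4, -113.4, 149.8] rotend [-0.  0.  0.]
12 x [-2.8, 2.4, 14.5, 0.0149, 0.0178, 0.0]
  via [478.0, -173.0, 150.0] [470.0, -217.0, 150.0] end [451.2, -289.6, 149.4] rotend [0. 0. 0.]
(500, 40, 165, -3) (array([0.08, 0.36, 2.56]), np.float64(0.0), np.float64(0.48))
(490, -40, 165, -10) (array([-0.12,  0.36,  2.58]), np.float64(0.0), np.float64(0.5))
(470, -110, 165, -17) (array([-0.29,  0.35,  2.61]), np.float64(0.0), np.float64(0.51))
(455, -200, 165, -25) (array([-0.51,  0.36,  2.58]), np.float64(0.0), np.float64(0.49))
(440, -283, 165, -33) (array([-0.67,  0.37,  2.52]), np.float64(0.0), np.float64(0.45))
```

View pics/wrist8.png

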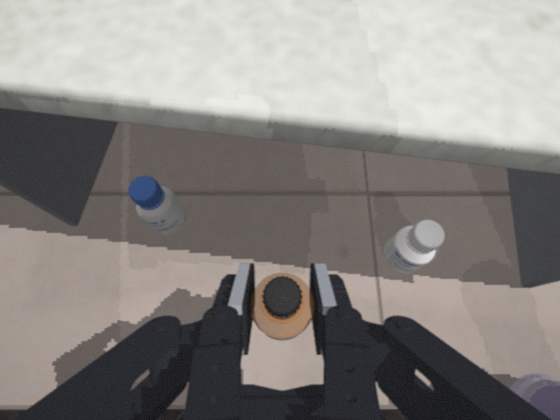

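Emit:
{"api": "apply_moves", "payload": {"increments": [[[15,-2.4,-4.8,4.4,0.0041,0.0049,0],[15,-2.8,-5.6,4.4,0.0041,0.0049,0],[15,-2.8,-5.6,4.4,0.0041,0.0049,0],[15,-2.8,-5.6,4.4,0.0041,0.0049,0],[15,-2.8,-5.6,4.4,0.0041,0.0049,0],[15,-2.8,-5.6,4.4,0.0041,0.0049,0],[15,-2.8,-5.6,4.4,0.0041,0.0049,0],[15,-2.4,-4.8,4.4,0.0041,0.0049,0],[15,0,0,0,0,0,0]]]}}

```text
time_s: 20.3
tool_pos: [511.4, 38.6, 155.5]
tool_rot: [0.719, 1.813, -1.849]
wrist_force: [0.2, -0.4, 0.3]
grip_width: 0.302
```

Emit:
{"api": "apply_moves", "payload": {"increments": [[[15,0.3,-0.3,7,0.007,0.0085,0],[15,0.3,-0.3,13,0.0131,0.0156,0],[15,0.3,-0.3,13,0.0131,0.0156,0],[15,0.3,-0.3,13,0.0131,0.0156,0],[15,0.3,-0.3,13,0.0131,0.0156,0],[15,0.3,-0.3,13,0.0131,0.0156,0],[15,0.3,-0.3,13,0.0131,0.0156,0],[15,0.3,-0.3,13,0.0131,0.0156,0],[15,0.3,-0.3,13,0.0131,0.0156,0],[15,0.3,-0.3,13,0.0131,0.0156,0],[15,0.3,-0.3,13,0.0131,0.0156,0],[15,0.3,-0.3,13,0.0131,0.0156,0],[15,0.3,-0.3,6,0.006,0.007,0],[15,0,0,0,0,0,0]]]}}

```text
time_s: 21.47
tool_pos: [480.0, -114.2, 154.3]
tool_rot: [0.977, 1.793, -2.002]
wrist_force: [0.8, 0.1, -1.1]
grip_width: 0.307
```

```bash
python3 - <<'E'
from h import *
A=cur(); s=sense();print(A.round(3),s["joint_positions"].round(2),s["grip_width"]*85,s["time_s"],s["wrist_force"])
t=np.radians
G=lambda x,y,z,yaw: np.array([x,y,z])+20*ori(t(40),t(yaw))[:,1]
X=plan(A,T(G(436,-283,165,-33),ori(t(40),t(-33))),13)
E
```

```text
[[-7.32000e-01  6.15000e-01 -2.94000e-01  4.79972e+02]
 [ 2.25000e-01 -1.89000e-01 -9.56000e-01 -1.14192e+02]
 [-6.43000e-01 -7.66000e-01  0.00000e+00  1.54298e+02]
 [ 0.00000e+00  0.00000e+00  0.00000e+00  1.00000e+00]] [-0.29  0.34  2.6   3.15  0.5  -1.57] 26.081445256254117 21.4667 [ 0.83516226  0.13583324 -1.14550202]
13 x [-2.3, 2.4, 13.4, 0.0137, 0.0163, -0.0001]
  via [475.0, -169.0, 153.0] [468.0, -210.0, 152.0] end [447.2, -290.0, 149.6] rotend [0.    0.001 0.001]
```

Emit:
{"api": "apply_moves", "payload": {"increments": [[[15,-2.3,2.4,13.4,0.0137,0.0163,0],[15,-2.3,2.4,13.4,0.0137,0.0163,0],[15,-2.3,2.4,13.4,0.0137,0.0163,0],[15,-2.3,2.4,13.4,0.0137,0.0163,0],[15,-2.3,2.4,13.4,0.0137,0.0163,0],[15,-2.3,2.4,13.4,0.0137,0.0163,0],[15,-2.3,2.4,13.4,0.0137,0.0163,0],[15,-2.3,2.4,13.4,0.0137,0.0163,0],[15,-2.3,2.4,13.4,0.0137,0.0163,0],[15,-2.3,2.4,13.4,0.0137,0.0163,0],[15,-2.3,2.4,13.4,0.0137,0.0163,0],[15,-2.3,2.4,13.4,0.0137,0.0163,0],[15,-2.3,2.4,13.4,0.0137,0.0163,0],[15,0,0,0,0,0,0],[15,0,0,0,0,0,0]]]}}

```text
time_s: 22.72
tool_pos: [447.9, -289.1, 149.8]
tool_rot: [1.284, 1.738, -2.156]
wrist_force: [-0.2, -0.1, -0.6]
grip_width: 0.307
```

```bash
python3 - <<'E'
from h import *
A=cur(); s=sense();print(A.round(3),s["joint_positions"].round(2),s["grip_width"]*85,s["time_s"])
m=camera_model("wrist");im,d=grab_frame("wrist"); cv2.imwrite("pics/wrist9.png",im[:,:,::-1])
print([(round(q["score"],2),w("wrist",q["location"],m).round(1)) for q in spotter.spot_point("wrist","tray_in")])
im,d=grab_frame("top"); cv2.imwrite("pics/top9.png",cv2.resize(im[150:330,200:480,::-1],None,fx=2.8,fy=2.8,interpolation=cv2.INTER_CUBIC))
im,d=grab_frame("side"); cv2.imwrite("pics/side9.png",im[:,:,::-1])
E
```

```text
[[-6.43000e-01  5.41000e-01 -5.43000e-01  4.47949e+02]
 [ 4.15000e-01 -3.49000e-01 -8.40000e-01 -2.89069e+02]
 [-6.44000e-01 -7.65000e-01 -0.00000e+00  1.49838e+02]
 [ 0.00000e+00  0.00000e+00  0.00000e+00  1.00000e+00]] [-0.68  0.37  2.53  2.99  0.46 -1.51] 26.09297102905447 22.7167
[(0.97, array([ 436.2, -286.4,    3. ]))]
```

View pics/wrist9.png

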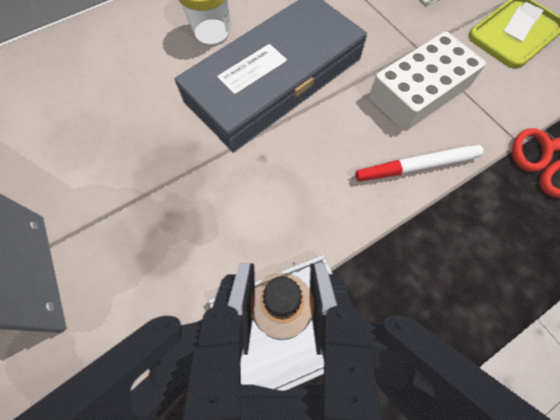

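View pics/side9.png

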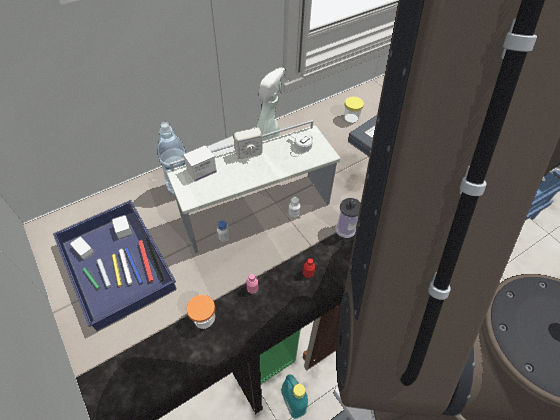

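View pics/top9.png

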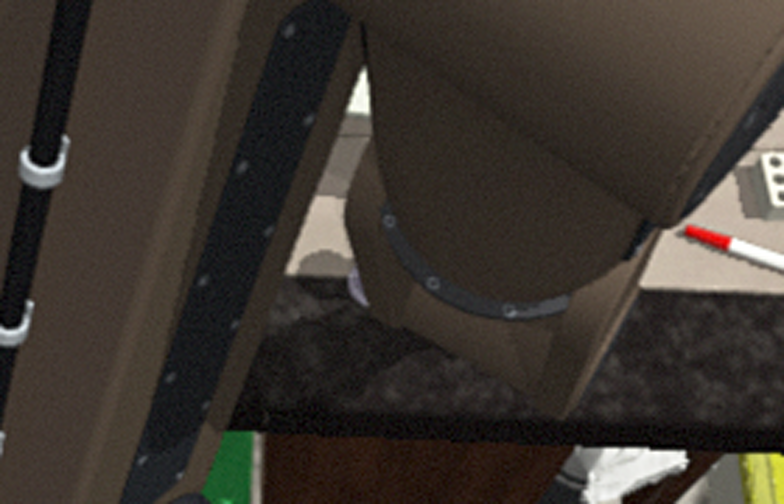

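Emit:
{"api": "apply_moves", "payload": {"increments": [[[15,4,3,1.5,0,0,0],[15,7,7.5,1.5,0,0,0],[15,7.7,9.2,0.3,0,0,0],[15,7.7,9.2,0,0,0,0],[15,7.7,9.2,0,0,0,0],[15,7.7,9.2,0,0,0,0],[15,7.7,9.2,0,0,0,0],[15,7.7,9.2,0,0,0,0],[15,7.7,9.2,0,0,0,0],[15,6,7.2,0,0,0,0],[15,4,4.8,0,0,0,0],[15,2,2.4,0,0,0,0],[15,0,0,0,0,0,0],[15,0,0,0,0,0,0]]]}}

```text
time_s: 24.08
tool_pos: [445.0, -291.1, 32.2]
tool_rot: [1.284, 1.738, -2.156]
wrist_force: [-0.7, -0.9, 0.3]
grip_width: 0.305
```

```bash
python3 - <<'E'
from h import *
A=cur(); s=sense();print(A.round(3),s["joint_positions"].round(2),s["grip_width"]*85,s["time_s"],s["wrist_force"])
E
```

```text
[[-6.43000e-01  5.41000e-01 -5.42000e-01  4.44964e+02]
 [ 4.15000e-01 -3.49000e-01 -8.40000e-01 -2.91086e+02]
 [-6.44000e-01 -7.65000e-01 -0.00000e+00  3.22370e+01]
 [ 0.00000e+00  0.00000e+00  0.00000e+00  1.00000e+00]] [-0.69  0.77  2.58  3.05  0.91 -1.6 ] 25.93616758241727 24.0833 [-0.71278334 -0.93930633  0.32534376]
```

Down to about 22.5, then feel for contact.

Emit:
{"api": "apply_moves", "payload": {"increments": [[[15,2.6,3.1,0,0,0,0],[15,1.9,2.3,0,0,0,0],[15,1,1.1,0,0,0,0],[15,0.6,0.8,0,0,0,0],[15,0,0,0,0,0,0],[15,0,0,0,0,0,0]]]}}

```text
time_s: 24.58
tool_pos: [445.0, -291.2, 22.7]
tool_rot: [1.284, 1.738, -2.156]
wrist_force: [-1.2, -0.4, 0.0]
grip_width: 0.303
```

Emit:
{"api": "apply_moves", "payload": {"increments": [[[15,0.4,0.5,0,0,0,0],[15,0,0,0,0,0,0],[15,0,0,0,0,0,0]]]}}

```text
time_s: 24.83
tool_pos: [445.1, -291.3, 22.1]
tool_rot: [1.284, 1.737, -2.156]
wrist_force: [0.4, 0.5, 0.1]
grip_width: 0.313
```

Emit:
{"api": "apply_moves", "payload": {"increments": [[[15,0.4,0.5,0,0,0,0],[15,0,0,0,0,0,0],[15,0,0,0,0,0,0]]]}}

```text
time_s: 25.08
tool_pos: [445.0, -291.3, 21.4]
tool_rot: [1.284, 1.738, -2.156]
wrist_force: [-0.9, 0.0, -0.3]
grip_width: 0.306
```

Emit:
{"api": "apply_moves", "payload": {"increments": [[[15,0.3,0.4,0,0,0,0],[15,0,0,0,0,0,0],[15,0,0,0,0,0,0]]]}}

```text
time_s: 25.33
tool_pos: [445.1, -291.3, 21.2]
tool_rot: [1.285, 1.737, -2.156]
wrist_force: [-1.2, 1.6, 6.5]
grip_width: 0.307
```

```bash
python3 - <<'E'
from h import *
A=cur(); s=sense();print(A[:3,3],s["grip_width"]*85,s["time_s"],s["wrist_force"])
m=camera_model("wrist");im,d=grab_frame("wrist"); cv2.imwrite("pics/wrist10.png",im[:,:,::-1])
E
```

```text
[ 445.13005215 -291.32229903   21.24949518] 26.083352249401234 25.3333 [-1.23803126  1.60112752  6.54788982]
```

View pics/wrist10.png

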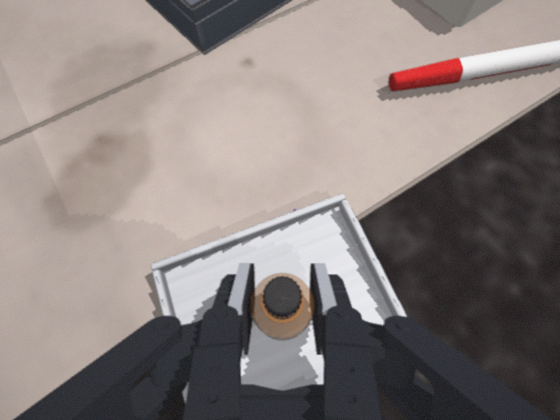

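Emit:
{"api": "apply_moves", "payload": {"increments": [[[28,0,0,0,0,0,0],[31,0,0,0,0,0,0],[36,0,0,0,0,0,0],[42,0,0,0,0,0,0],[48,0,0,0,0,0,0],[48,0,0,0,0,0,0],[48,-2,-2.4,0,0,0,0],[48,-5,-6,0,0,0,0],[48,-7,-8.5,0,0,0,0],[48,-7.7,-9.2,0,0,0,0],[48,-7.7,-9.2,0,0,0,0],[48,-7.7,-9.2,0,0,0,0],[48,-7.7,-9.2,0,0,0,0],[48,-7.7,-9.2,0,0,0,0],[48,-7.7,-9.2,0,0,0,0],[48,-7.7,-9.2,0,0,0,0],[48,0,0,0,0,0,0]]]}}

```text
time_s: 26.8
tool_pos: [445.2, -291.4, 129.2]
tool_rot: [1.286, 1.734, -2.155]
wrist_force: [0.4, -0.0, 0.4]
grip_width: 0.564
```

```bash
python3 - <<'E'
from h import *
A=cur(); s=sense();print(A[:3,3],s["joint_positions"].round(2),s["time_s"],s["wrist_force"])
m=camera_model("wrist");im,d=grab_frame("wrist"); cv2.imwrite("pics/wrist11.png",im[:,:,::-1])
print([(round(q["score"],2),w("wrist",q["location"],m).round(1)) for q in spotter.spot_point("wrist","oil_mid")])
K=np.array(m["mtx"]);v,u=np.mgrid[:420,:560]
P=np.stack([(u-K[0,2])/K[0,0]*d,(v-K[1,2])/K[1,1]*d,d],-1)
P=R.from_rotvec(m["rotation"]).apply(P.reshape(-1,3)).reshape(420,560,3)+np.array(m["origin"])
q=P[(np.hypot(P[...,0]-434,P[...,1]+284)<25)&(P[...,2]>15)&(P[...,2]<75)]; c=q[q[:,2]>59];print("top",q[:,2].max(),c.mean(0),len(c))
E
```

```text
[ 445.18628256 -291.4291099   129.15301327] [-0.69  0.44  2.55  3.    0.55 -1.54] 26.8 [ 0.35253413 -0.02966977  0.35368971]
[(0.61, array([ 432.7, -286.1,   30.6]))]
top 65.57293123516502 [ 434.45957621 -283.78317357   63.36990309] 361
```

View pics/wrist11.png

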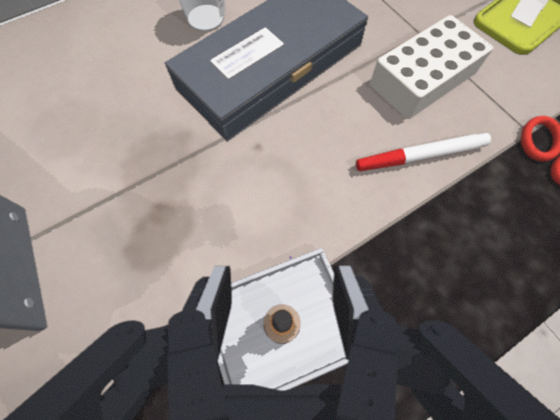

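```bash
python3 - <<'E'
from h import *
A=cur()
X=plan(A,T([450,-250,240],ori(0,np.radians(-25))),16)
E
```

```text
16 x [-1.7, -7.1, -2.3, -0.003, -0.0082, -0.0438]
  via [440.0, -274.0, 161.0] [440.0, -263.0, 190.0] end [450.2, -249.9, 240.6] rotend [-0.    -0.     0.001]
```

Emit:
{"api": "apply_moves", "payload": {"increments": [[[70,-1.7,-7.1,-2.3,-0.003,-0.0082,-0.0438],[85,-1.7,-7.1,-2.3,-0.003,-0.0082,-0.0438],[85,-1.7,-7.1,-2.3,-0.003,-0.0082,-0.0438],[85,-1.7,-7.1,-2.3,-0.003,-0.0082,-0.0438],[85,-1.7,-7.1,-2.3,-0.003,-0.0082,-0.0438],[85,-1.7,-7.1,-2.3,-0.003,-0.0082,-0.0438],[85,-1.7,-7.1,-2.3,-0.003,-0.0082,-0.0438],[85,-1.7,-7.1,-2.3,-0.003,-0.0082,-0.0438],[85,-1.7,-7.1,-2.3,-0.003,-0.0082,-0.0438],[85,-1.7,-7.1,-2.3,-0.003,-0.0082,-0.0438],[85,-1.7,-7.1,-2.3,-0.003,-0.0082,-0.0438],[85,-1.7,-7.1,-2.3,-0.003,-0.0082,-0.0438],[85,-1.7,-7.1,-2.3,-0.003,-0.0082,-0.0438],[85,-1.7,-7.1,-2.3,-0.003,-0.0082,-0.0438],[85,-1.7,-7.1,-2.3,-0.003,-0.0082,-0.0438],[85,-1.7,-7.1,-2.3,-0.003,-0.0082,-0.0438],[85,0,0,0,0,0,0]]]}}

```text
time_s: 28.32
tool_pos: [460.1, -245.1, 177.2]
tool_rot: [-0.96, -2.061, 2.114]
wrist_force: [1.3, 0.1, 0.2]
grip_width: 0.993
```

```bash
python3 - <<'E'
from h import *
A=cur();s=sense();print(A.round(3),s["joint_positions"].round(2),s["time_s"])
X=plan(A,T([448,-140,230],ori(0,0)),12)
E
```

```text
[[-8.08000e-01  3.85000e-01 -4.45000e-01  4.60139e+02]
 [ 4.35000e-01 -1.18000e-01 -8.92000e-01 -2.45150e+02]
 [-3.96000e-01 -9.15000e-01 -7.20000e-02  1.77160e+02]
 [ 0.00000e+00  0.00000e+00  0.00000e+00  1.00000e+00]] [-0.65  0.24  2.28  0.55  0.27  0.9 ] 28.3167
12 x [2.2, -4.8, -8.3, -0.0021, -0.0392, -0.0348]
  via [459.0, -210.0, 194.0] [456.0, -183.0, 207.0] end [447.9, -140.4, 229.4] rotend [ 0. -0. -0.]
```

Emit:
{"api": "apply_moves", "payload": {"increments": [[[85,2.2,-4.8,-8.3,-0.0021,-0.0392,-0.0348],[85,2.2,-4.8,-8.3,-0.0021,-0.0392,-0.0348],[85,2.2,-4.8,-8.3,-0.0021,-0.0392,-0.0348],[85,2.2,-4.8,-8.3,-0.0021,-0.0392,-0.0348],[85,2.2,-4.8,-8.3,-0.0021,-0.0392,-0.0348],[85,2.2,-4.8,-8.3,-0.0021,-0.0392,-0.0348],[85,2.2,-4.8,-8.3,-0.0021,-0.0392,-0.0348],[85,2.2,-4.8,-8.3,-0.0021,-0.0392,-0.0348],[85,2.2,-4.8,-8.3,-0.0021,-0.0392,-0.0348],[85,2.2,-4.8,-8.3,-0.0021,-0.0392,-0.0348],[85,2.2,-4.8,-8.3,-0.0021,-0.0392,-0.0348],[85,2.2,-4.8,-8.3,-0.0021,-0.0392,-0.0348],[85,0,0,0,0,0,0]]]}}

```text
time_s: 29.4
tool_pos: [448.8, -137.1, 228.9]
tool_rot: [-0.001, 2.225, -2.211]
wrist_force: [-0.7, 0.5, -0.6]
grip_width: 0.995
```

```bash
python3 - <<'E'
from h import *
A=cur();s=sense();print(A.round(3),s["joint_positions"].round(2),s["time_s"])
X=plan(A,T([450.4,-109.6,180],ori(0,0)),6)
E
```

```text
[[-1.00000e+00  3.00000e-03  4.00000e-03  4.48753e+02]
 [-4.00000e-03  6.00000e-03 -1.00000e+00 -1.37073e+02]
 [-3.00000e-03 -1.00000e+00 -6.00000e-03  2.28919e+02]
 [ 0.00000e+00  0.00000e+00  0.00000e+00  1.00000e+00]] [-0.37  0.23  2.    0.01  0.91  1.2 ] 29.4
6 x [-0.3, 8.2, -4.5, 0.001, 0.0007, -0.0005]
  via [449.0, -128.0, 213.0] [450.0, -119.0, 196.0] end [450.6, -109.9, 179.8] rotend [ 0. -0. -0.]
```

Emit:
{"api": "apply_moves", "payload": {"increments": [[[85,-0.3,8.2,-4.5,0.001,0.0007,-0.0005],[85,-0.3,8.2,-4.5,0.001,0.0007,-0.0005],[85,-0.3,8.2,-4.5,0.001,0.0007,-0.0005],[85,-0.3,8.2,-4.5,0.001,0.0007,-0.0005],[85,-0.3,8.2,-4.5,0.001,0.0007,-0.0005],[85,-0.3,8.2,-4.5,0.001,0.0007,-0.0005],[85,0,0,0,0,0,0],[85,0,0,0,0,0,0]]]}}

```text
time_s: 30.07
tool_pos: [449.8, -113.0, 179.9]
tool_rot: [-0.006, -2.212, 2.226]
wrist_force: [-0.8, -0.5, 0.2]
grip_width: 0.996
```

```bash
python3 - <<'E'
from h import *
A=cur();s=sense();print(A.round(3),s["time_s"])
m=camera_model("wrist");im,d=grab_frame("wrist"); cv2.imwrite("pics/wrist12.png",im[:,:,::-1])
X=plan(A,T([450.4,-109.6,70],ori(0,0)),8)
E
```

```text
[[-1.00000e+00  0.00000e+00 -5.00000e-03  4.49836e+02]
 [ 5.00000e-03 -6.00000e-03 -1.00000e+00 -1.13005e+02]
 [-0.00000e+00 -1.00000e+00  6.00000e-03  1.79903e+02]
 [ 0.00000e+00  0.00000e+00  0.00000e+00  1.00000e+00]] 30.0667
8 x [-0.1, 13.7, -0.5, -0.0008, -0.0007, -0.0]
  via [450.0, -112.0, 139.0] [450.0, -111.0, 111.0] end [450.7, -109.4, 70.3] rotend [ 0.  0. -0.]
```

View pics/wrist12.png

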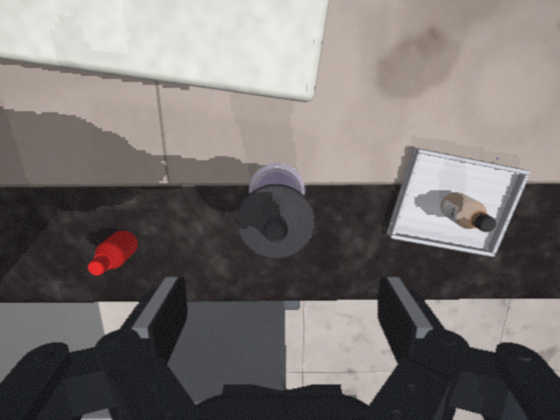

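Emit:
{"api": "apply_moves", "payload": {"increments": [[[85,-0.1,13.7,-0.5,-0.0008,-0.0007,0],[85,-0.1,13.7,-0.5,-0.0008,-0.0007,0],[85,-0.1,13.7,-0.5,-0.0008,-0.0007,0],[85,-0.1,13.7,-0.5,-0.0008,-0.0007,0],[85,-0.1,13.7,-0.5,-0.0008,-0.0007,0],[85,-0.1,13.7,-0.5,-0.0008,-0.0007,0],[85,-0.1,13.7,-0.5,-0.0008,-0.0007,0],[85,-0.1,13.7,-0.5,-0.0008,-0.0007,0],[85,0,0,0,0,0,0],[85,0,0,0,0,0,0]]]}}

```text
time_s: 30.95
tool_pos: [451.0, -109.9, 70.9]
tool_rot: [0.001, 2.221, -2.221]
wrist_force: [0.8, 0.4, 0.7]
grip_width: 0.994
```

```bash
python3 - <<'E'
from h import *
A=cur();s=sense();print(A.round(4),s["time_s"],s["wrist_force"])
X=plan(A,T([450.4,-109.6,70],ori(0,0)),1)
E
```

```text
[[-1.000000e+00  6.000000e-04 -6.000000e-04  4.510136e+02]
 [ 6.000000e-04  1.000000e-04 -1.000000e+00 -1.099240e+02]
 [-6.000000e-04 -1.000000e+00 -1.000000e-04  7.090080e+01]
 [ 0.000000e+00  0.000000e+00  0.000000e+00  1.000000e+00]] 30.95 [0.76122657 0.40492023 0.71003457]
1 x [0.6, 0.9, -0.3, 0.0001, -0.0006, -0.0006]
  via [450.0, -110.0, 70.0] [450.0, -110.0, 70.0] end [450.4, -109.6, 70.0] rotend [-0.  0. -0.]
```

Emit:
{"api": "apply_moves", "payload": {"increments": [[[85,0.6,0.9,-0.3,0,0,0],[85,0,0,0,0,0,0],[70,0,0,0,0,0,0],[64,0,0,0,0,0,0],[60,0,0,0,0,0,0],[58,0,0,0,0,0,0],[50,0,0,0,0,0,0],[45,0,0,0,0,0,0],[40,0,0,0,0,0,0],[40,0,0,0,0,0,0],[40,0,0,0,0,0,0]]], "newtons": 50}}

```text
time_s: 31.87
tool_pos: [450.7, -109.5, 70.3]
tool_rot: [0.002, 2.22, -2.221]
wrist_force: [-0.8, 1.3, 10.0]
grip_width: 0.646
```

Emit:
{"api": "apply_moves", "payload": {"increments": [[[40,0,-4,0,0,0,0],[40,0,-10,0,0,0,0],[40,0,-16,0,0,0,0],[40,0,-16,0,0,0,0],[40,0,-10,0,0,0,0],[40,0,-4,0,0,0,0],[40,0,0,0,0,0,0]]]}}

```text
time_s: 32.45
tool_pos: [450.8, -109.6, 130.7]
tool_rot: [0.003, 2.22, -2.221]
wrist_force: [1.3, -0.9, -2.7]
grip_width: 0.642
```

```bash
python3 - <<'E'
from h import *
A=cur();s=sense();print(A.round(4),s["time_s"],s["wrist_force"],s["grip_width"])
X=plan(A,T([483.3,90.5,130],ori(0,0)),12)
E
```

```text
[[-1.000000e+00  2.700000e-03 -3.000000e-04  4.508387e+02]
 [ 3.000000e-04 -6.000000e-04 -1.000000e+00 -1.096351e+02]
 [-2.700000e-03 -1.000000e+00  6.000000e-04  1.307339e+02]
 [ 0.000000e+00  0.000000e+00  0.000000e+00  1.000000e+00]] 32.45 [ 1.32582457 -0.90725431 -2.66982194] 0.6424318038002351
12 x [-2.7, 0.1, -16.7, -0.0, -0.0, -0.0002]
  via [462.0, -43.0, 130.0] [470.0, 7.0, 130.0] end [483.3, 90.8, 129.5] rotend [-0.001 -0.    -0.   ]
```

Emit:
{"api": "apply_moves", "payload": {"increments": [[[40,-1,0,-6,0,0,0],[40,-2,0,-12,0,0,0],[40,-3,0,-18,0,0,0],[40,-3,0,-18,0,0,0],[40,-3,0,-18,0,0,0],[40,-3,0,-18,0,0,0],[40,-3,0,-18,0,0,0],[40,-3,0,-18,0,0,0],[40,-3,0,-18,0,0,0],[40,-3,0,-18,0,0,0],[40,-3,0,-18,0,0,0],[40,-2,0,-12,0,0,0],[40,-1,0,-8,0,0,0],[40,0,0,0,0,0,0],[40,0,0,0,0,0,0]]]}}

```text
time_s: 33.7
tool_pos: [483.0, 90.5, 129.6]
tool_rot: [-0.0, 2.221, -2.221]
wrist_force: [-0.1, 0.3, -1.1]
grip_width: 0.643
```

Emit:
{"api": "apply_moves", "payload": {"increments": [[[40,0,8,0,0,0,0],[40,0,14,0,0,0,0],[40,0,14,0,0,0,0],[40,0,10,0,0,0,0],[40,0,6,0,0,0,0],[40,0,3,0,0,0,0],[40,0,0,0,0,0,0],[40,0,0,0,0,0,0],[40,0,0,0,0,0,0]]]}}

```text
time_s: 34.45
tool_pos: [483.9, 90.5, 75.4]
tool_rot: [0.003, 2.221, -2.221]
wrist_force: [0.0, -0.5, -1.9]
grip_width: 0.643
```

```bash
python3 - <<'E'
from h import *
A=cur();s=sense();print(A.round(4),s["time_s"],s["wrist_force"],s["grip_width"])
X=plan(A,T([483.2,90.5,72],ori(0,0)),1)
E
```

```text
[[-1.000000e+00  2.000000e-03 -4.000000e-04  4.838527e+02]
 [ 4.000000e-04 -0.000000e+00 -1.000000e+00  9.047760e+01]
 [-2.000000e-03 -1.000000e+00  0.000000e+00  7.539500e+01]
 [ 0.000000e+00  0.000000e+00  0.000000e+00  1.000000e+00]] 34.45 [ 0.03397104 -0.48357229 -1.92130498] 0.6432585080948963
1 x [0.7, 3.4, -0.0, -0.0, -0.0004, -0.002]
  via [483.0, 90.0, 72.0] [483.0, 90.0, 72.0] end [483.2, 90.5, 72.0] rotend [-0.  0.  0.]
```

Emit:
{"api": "apply_moves", "payload": {"increments": [[[40,0.4,2,0,0,0,-0.002],[40,0,1.5,0,0,0,0],[40,0,0.8,0,0,0,0],[40,0,0,0,0,0,0],[40,0,0,0,0,0,0]]]}}

```text
time_s: 34.87
tool_pos: [483.0, 90.5, 70.6]
tool_rot: [0.001, -2.221, 2.221]
wrist_force: [0.1, 0.5, -1.1]
grip_width: 0.647
```

Emit:
{"api": "apply_moves", "payload": {"increments": [[[40,0,0.5,0,0,0,0],[40,0,0,0,0,0,0],[40,0,0,0,0,0,0]]]}}

```text
time_s: 35.12
tool_pos: [483.3, 90.6, 70.4]
tool_rot: [0.0, -2.221, 2.221]
wrist_force: [-0.6, 1.1, 5.0]
grip_width: 0.645
```

```bash
python3 - <<'E'
from h import *
A=cur();s=sense();print(A.round(4),s["time_s"],s["wrist_force"],s["grip_width"])
im,d=grab_frame("side");z=np.load("side0.npz");
# violet body: register, mask-based
def prof(im):
    hsv=cv2.cvtColor(im,cv2.COLOR_RGB2HSV); return hsv
a=im[235:270,255:295].astype(np.float32);b=z["im"][235:270,255:295].astype(np.float32)
cv2.imwrite("pics/cmp13.png",cv2.resize(np.hstack([b,a]).astype(np.uint8)[:,:,::-1],None,fx=9,fy=9,interpolation=cv2.INTER_NEAREST))
for n,i in(("0",z["im"]),("now",im)):
    f=i.astype(int); sat=(f[...,2]-f[...,1])>12   # violet: blue > green
    m=sat.copy(); m[:245]=0;m[270:]=0;m[:,:255]=0;m[:,300:]=0
    ys,xs=np.nonzero(m);print(n,len(xs),xs.mean(),ys.mean(),xs.min(),xs.max(),ys.max())
E
```

```text
[[-1.000000e+00 -4.000000e-04 -2.000000e-04  4.832551e+02]
 [ 2.000000e-04 -1.000000e-04 -1.000000e+00  9.056260e+01]
 [ 4.000000e-04 -1.000000e+00  1.000000e-04  7.040030e+01]
 [ 0.000000e+00  0.000000e+00  0.000000e+00  1.000000e+00]] 35.1167 [-0.6018749   1.06129579  5.01699464] 0.6446895790643324
0 167 272.91616766467064 251.1437125748503 265 284 262
now 224 272.90625 252.8125 264 284 264
```

View pics/cmp13.png

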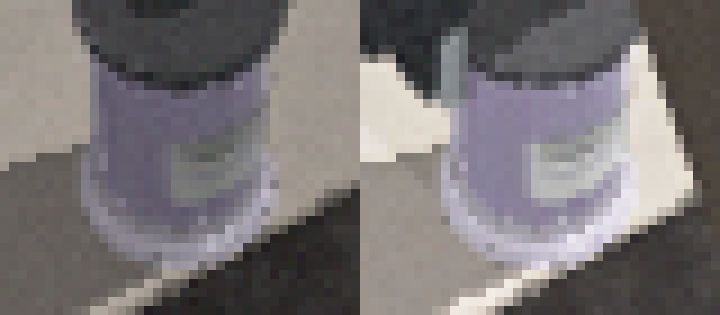

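Emit:
{"api": "apply_moves", "payload": {"increments": [[[60,0,0,0,0,0,0],[66,0,0,0,0,0,0],[75,0,0,0,0,0,0],[85,0,0,0,0,0,0],[85,0,0,0,0,0,0],[85,0,-10,0,0,0,0],[85,0,-20,0,0,0,0],[85,0,-25,0,0,0,0],[85,0,-25,0,0,0,0],[85,0,-25,0,0,0,0],[85,0,-25,0,0,0,0],[85,0,-10,0,0,0,0],[85,0,0,0,0,0,0]]]}}

```text
time_s: 36.25
tool_pos: [484.5, 90.7, 213.0]
tool_rot: [0.004, 2.22, -2.219]
wrist_force: [0.8, -1.4, -0.0]
grip_width: 0.996
```

```bash
python3 - <<'E'
from h import *
A=cur();print(A[:3,3])
X=plan(A,T([430,-110,235],ori(0,np.radians(-15))),10)
E
```

```text
[484.54623948  90.70596451 212.97308406]
10 x [3.1, -2.2, 20.6, 0.0001, 0.0262, -0.0004]
  via [474.0, 29.0, 220.0] [458.0, -31.0, 226.0] end [429.6, -109.6, 234.9] rotend [-0. -0.  0.]
```

Emit:
{"api": "apply_moves", "payload": {"increments": [[[85,3.1,-2.2,20.6,0,0.0262,0],[85,3.1,-2.2,20.6,0,0.0262,0],[85,3.1,-2.2,20.6,0,0.0262,0],[85,3.1,-2.2,20.6,0,0.0262,0],[85,3.1,-2.2,20.6,0,0.0262,0],[85,3.1,-2.2,20.6,0,0.0262,0],[85,3.1,-2.2,20.6,0,0.0262,0],[85,3.1,-2.2,20.6,0,0.0262,0],[85,3.1,-2.2,20.6,0,0.0262,0],[85,3.1,-2.2,20.6,0,0.0262,0],[85,0,0,0,0,0,0]]]}}

```text
time_s: 37.17
tool_pos: [426.8, -112.0, 231.7]
tool_rot: [-0.275, -2.078, 2.079]
wrist_force: [0.3, 0.3, 0.3]
grip_width: 0.996
```

```bash
python3 - <<'E'
from h import *
from scipy.optimize import least_squares
im,d=grab_frame("side");z=np.load("side0.npz");m=camera_model("side");K=np.array(m["mtx"]);v,u=np.mgrid[:420,:560]
def cloud(d):
    P=np.stack([(u-K[0,2])/K[0,0]*d,(v-K[1,2])/K[1,1]*d,d],-1)
    return R.from_rotvec(m["rotation"]).apply(P.reshape(-1,3)).reshape(420,560,3)+np.array(m["origin"])
def fit(P,x,y,rad,z0,z1):
    c=np.array([x,y],float);H=P[...,2]
    for _ in range(6):
        q=P[(np.hypot(P[...,0]-c[0],P[...,1]-c[1])<rad+5)&(H>z0)&(H<z1)][:,:2]
        c=least_squares(lambda c:np.hypot(q[:,0]-c[0],q[:,1]-c[1])-rad,c,loss="soft_l1",f_scale=1).x
    return c.round(2),len(q)
for n,dd in(("0",z["d"]),("now",d)):
    P=cloud(dd); k=(np.hypot(P[...,0]-484,P[...,1]-89)<40); 
    lid=P[k&(P[...,2]>97)&(P[...,2]<104)]
    print(n,"jar",fit(P,484,89,28,12,85),"lidtop",lid.mean(0).round(1),len(lid),"vl",fit(P,596,169,15.5,8,38),"vr",fit(P,570,-24,15.5,8,38),"cup",fit(P,424,312,30,8,45),"red",fit(P,396,43,13.5,8,42),"pink",fit(P,431,184,13.5,8,42))
a=im[190:300,215:330].astype(np.uint8);b=z["im"][190:300,215:330]
g=lambda i:cv2.cvtColor(i,cv2.COLOR_RGB2GRAY).astype(np.float32)
# lid registration (dark lid region)
for n,sl in(("lid",np.s_[222:246,260:292]),("body",np.s_[240:266,262:288])):
    best=[]
    tmpl=cv2.Laplacian(cv2.resize(g(z["im"][sl]),None,fx=4,fy=4,interpolation=cv2.INTER_CUBIC),cv2.CV_32F,ksize=5)
    r0,c0=sl[0].start-4,sl[1].start-4; big=cv2.resize(g(im[r0:sl[0].stop+4,c0:sl[1].stop+4]),None,fx=4,fy=4,interpolation=cv2.INTER_CUBIC)
    t=cv2.resize(g(z["im"][sl]),None,fx=4,fy=4,interpolation=cv2.INTER_CUBIC)
    rs=cv2.matchTemplate(big,t,cv2.TM_CCOEFF_NORMED);_,mx,_,loc=cv2.minMaxLoc(rs);print(n,mx,"shift px",(loc[0]-16)/4,(loc[1]-16)/4)
cv2.imwrite("pics/cmp14.png",cv2.resize(np.hstack([b,a])[:,:,::-1],None,fx=3.4,fy=3.4,interpolation=cv2.INTER_NEAREST))
im,d=grab_frame("top");cv2.imwrite("pics/top14.png",im[:,:,::-1]); print([(q["score"],w("top",q["location"]).round(1)) for q in spotter.spot_point("top","oil_mid")])
E
```

```text
0 jar (array([484.67,  88.03]), 295) lidtop [479.1  92.8  98.9] 270 vl (array([596.52, 170.21]), 103) vr (array([563.9 , -24.94]), 101) cup (array([429.34, 312.76]), 118) red (array([394.81,  48.16]), 113) pink (array([432.13, 183.1 ]), 106)
now jar (array([484.66,  87.96]), 299) lidtop [478.2  92.9  99. ] 268 vl (array([596.59, 170.41]), 107) vr (array([564.18, -25.17]), 105) cup (array([429.37, 312.87]), 118) red (array([394.89,  48.35]), 108) pink (array([432.26, 183.38]), 104)
lid 0.973520040512085 shift px 0.0 0.0
body 0.924994707107544 shift px 0.0 -0.25
[(0.58, array([395.7,  50.5,  26.5])), (0.41, array([ 431.4, -283.3,   34.9]))]
```

View pics/cmp14.png

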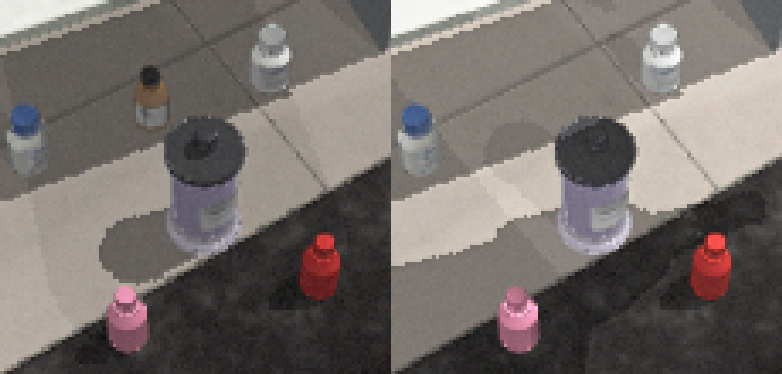

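View pics/top14.png

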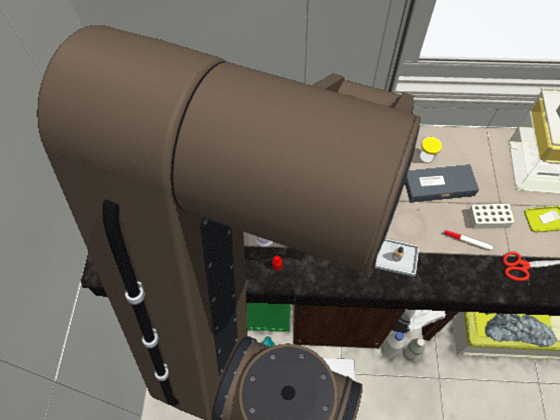

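The before/after crops show the jar at the same place to within the noise of the fit (about 0.1 mm). Both vials, the cup and the two look-alikes have not moved. In the top view the amber bottle stands in the tray at pixel (398,254).

```bash
python3 - <<'E'
from h import *
print(r.hand_in())
E
```

```text
the job is handed in; nothing more can be done
None
```

The job is done and handed in at about 37 s of the 72 s allowed. I set the jar aside at about (450, -110), took the amber bottle out from under the shelf with the tool tilted 40°, and stood it in the drip tray. I then put the jar back.

**Last checks:**
- **Jar:** the circle fit in the side camera was (484.7, 88.0) both before and after, and the picture match shifted by 0.25 px or less (under 1 mm). The mean of the lid-top points came out 0.9 mm different in x, which I put down to changed lighting and shading.
- **Oil bottle:** it stands upright near the tray centre, at about (434, -284), with its cap top at 63 to 66 mm as expected.
- **Other items:** both vials, the cup and the red and pink look-alikes were within 0.4 mm of where they started.
- **Setting down:** each set-down ended with a light touch of about 5 to 6.5 N on the wrist. The gripper ended clear of everything.

**One upset on the way:** the first move into the tilted pose stopped short because a wrist joint reached its limit. The wrist turned over in free space, nothing was touched, and I re-planned from there.

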